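Load, latch and pin the sample chamber drawer

TASK

Put every sample canister into the chamber's open drawer and push the drawer in until it meets the seal. Then hook the draw latch's loop over the keeper on the drawer, press the lever right down over centre so that it clamps the drawer shut, and slide the locking pin through both eyelets above the lever, leaving it there. Leave the other things on the bench alone.

Things in the scene. Friction and masses are not known exactly. Their poses are not given: they have to be found in the camera images.
- can1: an aluminium sample canister with a round white cap, 40 x 40 mm, body 44 mm high, with the cap (34 mm dia) 56 mm in all, 0.09 to 0.18 kg; 2 to 4 of the four are present. Origin: centre of its underside; z up through the cap, x and y square to its sides. It stands on the bench at the start; in the drawer it may stand or lie
- can2: an aluminium sample canister with a round white cap, 40 x 40 mm, body 44 mm high, with the cap (34 mm dia) 56 mm in all, 0.09 to 0.18 kg; 2 to 4 of the four are present. Origin: centre of its underside; z up through the cap, x and y square to its sides. It stands on the bench at the start; in the drawer it may stand or lie
- can3: an aluminium sample canister with a round white cap, 40 x 40 mm, body 44 mm high, with the cap (34 mm dia) 56 mm in all, 0.09 to 0.18 kg; 2 to 4 of the four are present. Origin: centre of its underside; z up through the cap, x and y square to its sides. It stands on the bench at the start; in the drawer it may stand or lie
- can4: an aluminium sample canister with a round white cap, 40 x 40 mm, body 44 mm high, with the cap (34 mm dia) 56 mm in all, 0.09 to 0.18 kg; 2 to 4 of the four are present. Origin: centre of its underside; z up through the cap, x and y square to its sides. It stands on the bench at the start; in the drawer it may stand or lie
- pin: the locking pin: a square black handle 24 x 24 x 46 mm and a steel rod 10 mm dia, 105 mm long with a round end, 0.14 kg, lying on the bench. Origin: on the rod's axis where rod and handle meet; x points along the rod to its free end, the handle reaches from the origin 46 mm towards -x. The axis lies 12 mm above what the handle lies on
- pin_tip (a point): the free end of the pin's rod, 105 mm from the pin's origin
- chamber: a white bench-top chamber fixed to the bench, 160 mm wide (its x), 235 mm deep (its y, from the front face at y = 0 to the back), flat top at z = 85 mm. Origin: on the bench under the middle of its front face; z up. The drawer comes out towards -y. On the top, on the middle line x = 0, stands the draw latch
- drawer (a joint): how far the drawer is out, m: 0.195 to 0.215 at the start; slides with 2 N of friction. At 0.006 its front panel meets the springy rubber seal and springs back to there; the last millimetres (to about 0.002) are drawn in by the latch. Front panel 160 mm wide, 12 mm thick, 4 to 85 mm high
- drawer_floor (a point): centre of the drawer tray's floor (upper side), 13 mm above the bench; axes as the chamber's. Inside, the tray reaches 64 mm to each side in x and 98 mm in y, with a rim 14 mm high; the front panel stands at y -100 to -112 mm from this point. The chamber's opening leaves 64 mm of height above the floor
- keeper_seat (a point): where the middle of the crossbar sits when latched, 120 mm above the bench; axes as the chamber's. The keeper is 20 mm wide (x): a level ledge 4 mm below this point reaches 26 mm in front of it (-y); behind it, at y = +4 mm, a post rises 15 mm above it, with a lip 5 mm forward at its top (underside 10 mm up). The crossbar goes down onto the ledge in front of the lip, then is drawn in under it
- keeper_end (a point): middle of the keeper block's upright front end face, 20 mm wide, 36 mm high, below the ledge's outer edge, 98 mm above the bench: a good place to push the drawer in
- hinge (a point): the lever's hinge, on its axis, on the middle line of the chamber 50 mm behind its front face, 120 mm above the bench; the hinge axis is the chamber's x; axes as the chamber's
- lever (a joint): lever angle, rad: 0 = shut, level, pointing from the hinge to +y of the chamber; grows as it is raised, pi/2 = upright, 2.0 = its stop, leaning to the drawer; 1.75 to 1.95 at the start. Stiff (0.1 N m), it stays where left. With the loop hooked it resists from about 0.9 rad, passes centre at about 0.18 and then stays shut; 2 to 6 N at its end
- lever_tip (a point): end of the lever, mid thickness. The lever is a flat steel bar 24 mm wide, 8 mm thick, 90 mm long from the hinge; its face, 8 mm from the hinge axis, is uppermost when shut and looks to the drawer when upright
- loop (a joint): angle of the loop on the lever, rad. Loop minus lever = the loop's elevation above the chamber's -y direction: 2.1 to 2.35 at the start, leaning back on its stop (4.08); about -0.2 resting on the keeper with the lever up; 0 latched. Turns freely, falls by its weight. Its axis, parallel to the chamber's x, lies 22 mm along the lever from the hinge, 4 mm to the side away from the lever's face
- loop_bar (a point): middle of the loop's round crossbar (8 mm dia, 60 mm wide), 95 mm from the loop's axis; the crossbar is carried by two side wires 52 mm apart that pass either side of the lever
- loop_tab (a point): middle of the grip part of the loop's flat tab, 121 mm from the loop's axis: a tongue 12 mm wide (chamber's x) and 6 mm thick that reaches from the crossbar 39 mm outwards; pinch it across its width and it can turn between the fingers as the loop swings
- eye_near (a point): centre of the eyelet on the chamber's -x side: a round hole 16 mm dia through an upright steel lug 6 mm thick (x), 30 mm wide and 67 mm high above the chamber's top; the hole's axis is the chamber's x, 138 mm above the bench, 38 mm behind the hinge; axes as the chamber's
- eye_far (a point): centre of the other eyelet, 38 mm further in +x on the same axis, same lug; when shut the lever lies between the lugs with its upper face 10 mm below this axis. The pin may be put in from either side
- dish: a round glass dish, 84 mm dia, 16 mm high, not part of the job; origin centre of underside
- weigh_tray: a white weighing tray 90 x 90 x 22 mm, not part of the job; origin centre of underside
- beaker: a glass beaker 68 mm dia, 75 mm high, not part of the job; origin centre of underside
- tape_roll: a roll of tape 72 mm dia, 20 mm high, not part of the job; origin centre of underside
Mind the look-alikes: they are no part of the job. What is shaped like the can1 but orange or purple is not meant.

How it is judged:
By the outcome, as a careful person would: the job done as asked, in the order asked, and still so for the second after the job is handed in, with the robot touching nothing.
Of can1, can2, can3, can4 only 2 to 4 are there at a start; the rules pass over those that are not, and their reading is None.
At some moment in a run one of can1, can2, can3, can4, pin may be knocked a few centimetres aside while the robot is not near it.
Once in a run the grip may slacken for a moment while it holds something.
It also fails if it takes over 210 s, if anything falls off the work surface, if the arm or the gripper's body presses on something with over 40 N, if the wrist force passes 120 N, or if a joint passes its speed limit or range.

ROBOT

A 6-joint arm with a two-finger parallel gripper is mounted at the origin on the work surface. World frame = base frame: x ahead of the robot, y to its left, z up, the work surface at z = 0. Lengths are in m, angles in degrees, forces in N, time in s.
With the tool pointing down it reaches from about 0.4 to 0.825 m from the base axis. Payload 7 kg.
Tool frame: the origin (TCP) lies midway between the tips of the shut fingers; the grasp point (between the pads) lies r.tcp_to_grasp behind it (r.tcp_to_grasp is the distance from the TCP to the grasp point, in m); x points along the fingers, y is the direction in which the jaws open and shut, and the axes are right-handed (so a half turn about x gives the same grasp; the last joint's range is limited). The gripper opens to 88 mm and grips with 3 to 60 N. Pads are 19 mm wide; open, the fingers measure 130 mm over their backs; the gripper's body (78 mm by 193 mm) begins 47 mm behind the grasp point.
Start: joints at [89.33, 20.546, 0.682, 0, -70.136, -16.507], TCP at [0.199, 0.645, 0.187] pointing down, gripper open.
Joint ranges: [-176.03, 176.03], [-82.01, 121.73], [-58.28, 71.71], [-173.87, 95.51], [-174.79, -0.11], [-173.66, 173.66]. Speed limits (degrees/s): [136.94, 136.94, 172.46, 180, 180, 180].

INTERFACE

Orientations are given as [roll, pitch, yaw] about the fixed x, y, z axes, in that order (R = Rz(yaw) Ry(pitch) Rx(roll)).
In Python, from plant import r gives the robot as it stands.
- The arm moves only by the tool carry_out, never from a script. Its argument "moves" is a list of rows, each a list of 7 numbers: the shift along the world's x, y, z in mm, then the turn, a rotation vector about the world's x, y, z in rad, then the opening in per cent of the stroke, from 0 (shut) to 100 (fully open). In form: [[x, y, z, wx, wy, wz, claw], ...]. A call has 1 to 5 rows; each row is the pose to reach, as a shift and turn from the pose commanded when the call began; what a row does not reach only later rows make up. A row lasts 1/10 s, in which the tool goes at most 50 mm and 8.59 degrees, less where a joint would pass 70% of its speed; a pose out of reach is approached as far as the arm can. A call with a gripper value outside its range is refused whole. The fingers move at their own pace and stop on an object; "squeeze" is the grip in N (left out, the last holds). Time passes only in rows, so rows that repeat a pose let the fingers close. It gives the time, the measured TCP pose, the force and the opening at its end, in the units of the state.
- r.get_state(): the state, without advancing time (a new reading comes with each control period).
- r.capture(name): name is "side" or "top" or "wrist"; returns the picture (480x640x3 uint8, blue, green, red); there is no depth.
- r.camera_params(name): a dict with "K" (3x3 intrinsics, pixels), "rvec" (rotation vector, rad) and "tvec" (3), from world to camera coordinates, as OpenCV has them. Camera axes: x right, y down, z forward; pixel columns grow to the right and rows downward; lengths in m; the calibration is good to about 2 mm. A picture is of the moment at which its call begins: read the wrist's pose just before it. camera_params takes no time and is no camera call; for the wrist camera it gives the pose at the moment of the call.
- r.close_job(): hands the job in, once; it reports no verdict.
The state is a dict: "time_s": time; "joints": joint angles; "qd": joint speeds; "joint_torque": joint torques, N m; "tcp_pos": TCP position; "eef_rot": TCP orientation; "contact_force": force on the tool from outside, world axes, zero at the start; "moment": the same for the moment, N m; "gripper_width": finger opening in m.
Only numpy, scipy, OpenCV 4.12 (cv2) and the standard library are available. Lean on these libraries where they do the work, as an engineer would, in place of code of your own. Each camera call takes 0.05 s, during which the arm holds its last target. There are 200 camera calls.

## Working session

There is one attempt and no reset: what is moved stays moved. The work goes in short steps, Python scripts to look and compute and a tool call to move; the robot and the scene stay as the last step left them, time stands still between calls to the robot, and variables do not carry over. Pictures are saved under pics/ and viewed, about 12 in all and at most 16, crops included, and the job is handed in when it is done.

Besides the shell and the picture viewer there is one more tool, called after "Request:" in YAML: its name, and indented under it one key for each argument. carry_out: Moves the arm, as the interface text tells. Its arguments: {"type":"object","properties":{"moves":{"type":"array"},"squeeze":{"type":"number"}},"required":["moves"]}

```bash
ls; mkdir -p pics
cat > h.py <<'E'
import numpy as np, cv2
from plant import r
def cam(n):
    p=r.camera_params(n); K=np.array(p["K"],float); R=cv2.Rodrigues(np.array(p["rvec"],float))[0]; t=np.array(p["tvec"],float).ravel()
    return K,R,t
def proj(n,P,c=None):
    K,R,t=c or cam(n); q=(R@np.atleast_2d(P).T).T+t; q=q@K.T; return q[:,:2]/q[:,2:]
def ray(n,uv,z,c=None):
    K,R,t=c or cam(n); C=-R.T@t
    uv=np.atleast_2d(uv); d=np.c_[uv,np.ones(len(uv))]@np.linalg.inv(K).T@R
    return C+d*((z-C[2])/d[:,2])[:,None]
E
python3 - <<'E'
from h import *
for n in("top","side"):
    im=r.capture(n); cv2.imwrite(f"pics/{n}0.png",im); K,R,t=cam(n); print(n,-R.T@t,R[2],K[0,0])
s=r.get_state(); print(s["time_s"],s["tcp_pos"],s["eef_rot"],s["gripper_width"],r.tcp_to_grasp)
E
```

```text
pics
top [ 0.39816106 -0.02217764  1.20365174] [ 0.10953087 -0.02941279 -0.99354813] 507.3953705292827
side [-0.13945547 -0.97484629  0.76372583] [ 0.50336899  0.70858518 -0.49449642] 535.7887605770325
0.1 [0.1992355  0.64440904 0.18595549] [  94.70692537   89.91773285 -102.47670653] 0.08763912680977122 0.0188
```

View pics/top0.png

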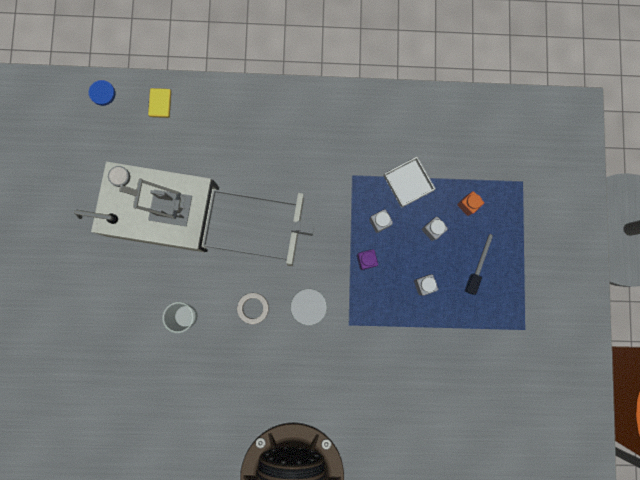

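View pics/side0.png

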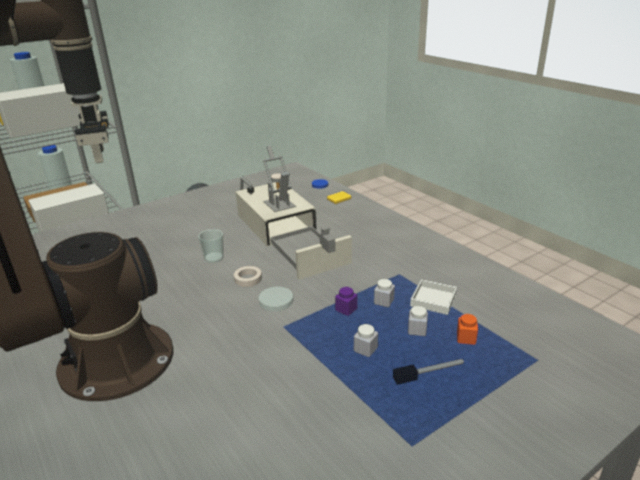

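The top view shows three white-capped aluminium cans at (382,220), (436,228) and (428,285). The purple (368,259) and orange (472,203) ones are look-alikes. The pin's handle is at (473,284) and its tip at (490,236). The drawer panel runs from (301,195) to (291,264).

Run:
```python
from h import *
c=cam("top")
print(proj("top",[[0,0,0],[.2,.645,.187],[.5,0,0],[.5,.3,0]]),proj("side",[[0,0,0],[.2,.645,.187]]))
im=cv2.imread("pics/top0.png")
a=cv2.resize(im[150:320,340:540],None,fx=4,fy=4,interpolation=cv2.INTER_CUBIC)[:600]
a=cv2.resize(im[175:305,350:520],None,fx=4.6,fy=4.6,interpolation=cv2.INTER_CUBIC)
cv2.imwrite("pics/cropcans.png",a)
b=cv2.resize(im[150:275,70:320],None,fx=3.2,fy=3.2,interpolation=cv2.INTER_CUBIC)
cv2.imwrite("pics/cropch.png",b)
```

```text
[[291.94601452 475.32841656]
 [-45.5371365  393.99434981]
 [299.10771209 255.86213183]
 [171.9337532  252.0645057 ]] [[116.98897653 359.24594781]
 [103.1147425  167.73803653]]
```

View pics/cropcans.png

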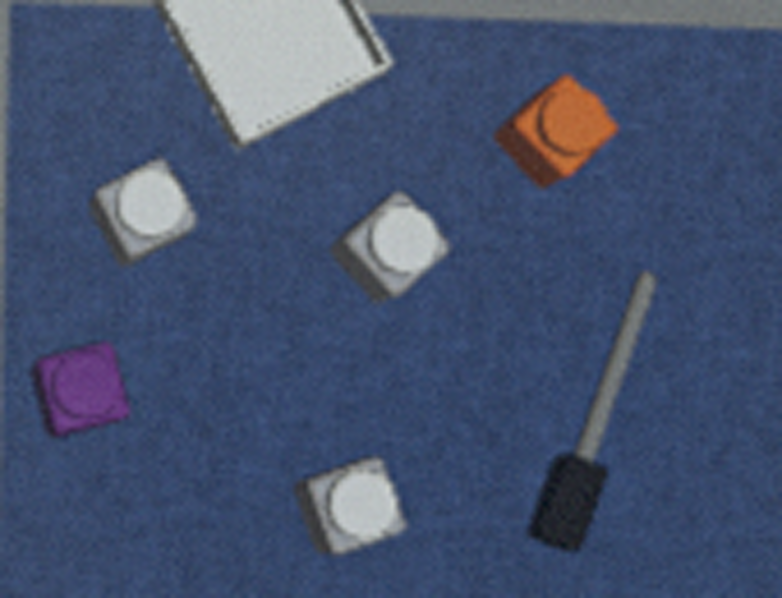

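View pics/cropch.png

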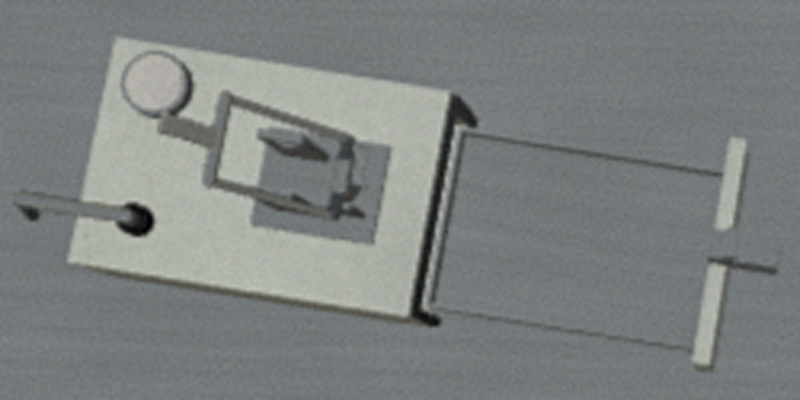

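```bash
cat > m.py <<'E'
from h import *
from scipy.spatial.transform import Rotation as Ro
s=r.get_state(); print(Ro.from_euler('xyz',s["eef_rot"],degrees=True).as_matrix().round(3))
f=lambda p,k,o:np.array(p,float)/k+o
A=lambda P,z:ray("top",f(P,4.6,[350,175]),z)
for n,cap,e in(("A",(153,205),[(95,205),(163,160),(197,213)]),("B",(403,240),[(345,240),(398,193),(449,246)]),("C",(365,505),[(305,478),(380,460),(405,530)])):
    c=A([cap],.056)[0]; q=A(e,.044); d=np.diff(q,axis=0)
    print(n,c.round(4),np.degrees(np.arctan2(d[:,1],d[:,0])).round(1)%90,np.linalg.norm(d,axis=1).round(4))
p=A([(647,275),(590,455)],.012); h=A([(567,502)],.012)
d=p[0]-p[1]; print("pin rodtip",p[0].round(4),"handle/rod",p[1].round(4),"hc",h.round(4),np.degrees(np.arctan2(d[1],d[0])),np.linalg.norm(d))
B=lambda P,z:ray("top",f(P,3.2,[70,150]),z)
c=B([(116,38),(452,92),(412,318),(68,262)],.085); print(c.round(4))
for i,j in((0,1),(3,2),(1,2),(0,3)): d=c[j]-c[i]; print(np.degrees(np.arctan2(d[1],d[0])).round(2),np.linalg.norm(d))
print("panel",B([(746,140),(727,138),(712,368),(693,366)],.085).round(4))
print("knob",B([(155,82)],.1),"post",B([(135,218)],.1))
E
python3 m.py
```

```text
[[-0.    -0.295 -0.955]
 [-0.001 -0.955  0.295]
 [-1.     0.001 -0.   ]]
A [ 0.5847 -0.1914  0.056 ] [35.3 33.6] [0.0418 0.0319]
B [ 0.571  -0.3172  0.056 ] [42.8 44.8] [0.0367 0.037 ]
C [ 0.4382 -0.2986  0.056 ] [15.  20.2] [0.039  0.0368]
pin rodtip [ 0.5633 -0.4565  0.012 ] handle/rod [ 0.4688 -0.4259  0.012 ] hc [[ 0.4443 -0.4138  0.012 ]] -17.90602229777002 0.09936954722432048
[[0.6898 0.4341 0.085 ]
 [0.6597 0.2    0.085 ]
 [0.5005 0.2192 0.085 ]
 [0.5319 0.455  0.085 ]]
-97.34 0.23600460298702663
-97.58 0.237887863069326
173.13 0.16033335316526012
172.46 0.1593349764533135
panel [[ 0.6326 -0.006   0.085 ]
 [ 0.6336  0.0073  0.085 ]
 [ 0.4722  0.0123  0.085 ]
 [ 0.4732  0.0254  0.085 ]]
knob [[0.65607796 0.39938466 0.1       ]] post [[0.56156168 0.40612376 0.1       ]]
```

Geometry found: chamber origin ≈ (0.580, 0.210), yaw −7.5°, drawer out ≈ 0.195. Now moving to can A.

Request:
carry_out:
  moves:
    - [19, -42, 0, 0, 0, -0.034, 70]
    - [38, -84, 0, 0, 0, -0.067, 70]
    - [58, -126, 0, 0, 0, -0.1, 70]
    - [77, -167, 0, 0, 0, -0.134, 70]
    - [96, -209, 0, 0, 0, -0.167, 70]
  squeeze: 25

```text
time_s: 0.6
tcp_pos: [0.2957, 0.4339, 0.1865]
eef_rot: [101.6, 90.0, -105.2]
contact_force: [0.3, 0.2, 0.4]
gripper_width: 0.062
```

Request:
carry_out:
  moves:
    - [19, -42, 0, 0, 0, -0.034, 70]
    - [38, -84, 0, 0, 0, -0.067, 70]
    - [58, -126, 0, 0, 0, -0.1, 70]
    - [77, -167, 0, 0, 0, -0.134, 70]
    - [96, -209, 0, 0, 0, -0.167, 70]

```text
time_s: 1.1
tcp_pos: [0.3916, 0.225, 0.1868]
eef_rot: [-72.6, 90.0, 71.0]
contact_force: [0.9, 0.8, 0.2]
gripper_width: 0.0615
```

Request:
carry_out:
  moves:
    - [19, -42, 0, 0, 0, -0.034, 70]
    - [38, -84, 0, 0, 0, -0.067, 70]
    - [58, -126, 0, 0, 0, -0.1, 70]
    - [77, -167, 0, 0, 0, -0.134, 70]
    - [96, -209, 0, 0, 0, -0.167, 70]

```text
time_s: 1.6
tcp_pos: [0.4876, 0.016, 0.1868]
eef_rot: [-76.9, 90.0, 57.1]
contact_force: [0.7, 1.5, -0.1]
gripper_width: 0.0617
```

Request:
carry_out:
  moves:
    - [19, -42, 0, 0, 0, -0.034, 70]
    - [38, -84, 0, 0, 0, -0.067, 70]
    - [58, -126, 0, 0, 0, -0.1, 70]
    - [77, -167, 0, 0, 0, -0.134, 70]
    - [97, -209, 0, 0, 0, -0.167, 70]

```text
time_s: 2.1
tcp_pos: [0.5846, -0.193, 0.1864]
eef_rot: [34.9, 90.0, 159.4]
contact_force: [1.4, 1.6, 1.1]
gripper_width: 0.0608
```

```bash
cat > st.py <<'E'
from h import *
from scipy.spatial.transform import Rotation as Ro
def st():
    s=r.get_state(); M=Ro.from_euler('xyz',s["eef_rot"],degrees=True).as_matrix()
    print("t",s["time_s"],"p",np.round(s["tcp_pos"],4),"x",M[:,0].round(3),"jaw",np.degrees(np.arctan2(M[1,1],M[0,1])).round(1),"F",np.round(s["contact_force"],1),"w",round(s["gripper_width"],4),"j",np.round(s["joints"],0)); return s,M
if __name__=="__main__": st()
E
python3 - <<'E'
from st import *; st(); K=cam("wrist")
cv2.imwrite("pics/w1.png",r.capture("wrist")); print(proj("wrist",[[.5847,-.1914,.056]],K))
E
```

```text
t 2.1 p [ 0.5846 -0.193   0.1864] x [-0.001  0.    -1.   ] jaw -145.5 F [1.4 1.6 1.1] w 0.0608 j [ -0.  15.  -7.  -0. -68.  35.]
[[325.89749203 209.74905526]]
```

View pics/w1.png

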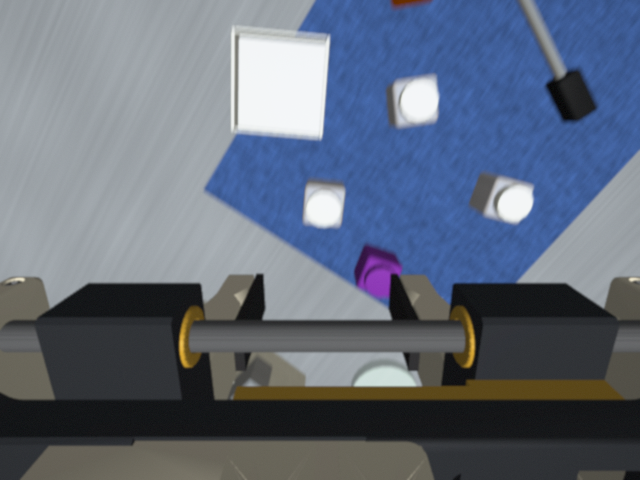

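Wrist view: can A's cap is at (323,206), against (326,210) predicted, and it is square to the jaws. Now descending, gripping and lifting.

Request:
carry_out:
  moves:
    - [0, 1, -45, 0, 0, 0, 70]
    - [0, 1, -90, 0, 0, 0, 70]
    - [0, 1, -130, 0, 0, 0, 70]
    - [0, 1, -160, 0, 0, 0, 70]
    - [0, 1, -175, 0, 0, 0, 70]

```text
time_s: 2.65
tcp_pos: [0.5819, -0.1899, 0.0081]
eef_rot: [49.7, 89.7, 174.2]
contact_force: [-0.2, 0.0, 0.2]
gripper_width: 0.0614
```

Request:
carry_out:
  moves:
    - [0, 0, 0, 0, 0, 0, 30]
    - [0, 0, 0, 0, 0, 0, 30]
    - [0, 0, 0, 0, 0, 0, 30]
    - [0, 0, 0, 0, 0, 0, 30]
    - [0, 0, 0, 0, 0, 0, 30]

```text
time_s: 3.15
tcp_pos: [0.5856, -0.1901, 0.0132]
eef_rot: [-127.4, 89.8, -2.8]
contact_force: [1.5, 0.9, 2.5]
gripper_width: 0.0323
```

Request:
carry_out:
  moves:
    - [0, 0, 40, 0, 0, 0, 30]
    - [0, 0, 85, 0, 0, 0, 30]
    - [0, 0, 130, 0, 0, 0, 30]
    - [0, 0, 175, 0, 0, 0, 30]
    - [0, 0, 195, 0, 0, 0, 30]

```text
time_s: 3.65
tcp_pos: [0.5858, -0.1906, 0.2123]
eef_rot: [-133.5, 89.6, -8.9]
contact_force: [0.5, -0.6, -1.1]
gripper_width: 0.0323
```

```bash
python3 st.py
```

```text
t 3.65 p [ 0.5858 -0.1906  0.2123] x [ 0.007 -0.001 -1.   ] jaw -145.4 F [ 0.5 -0.6 -1.1] w 0.0323 j [  0.  14.  -5.   0. -70.  34.]
```

Run:
```python
from h import *
a=r.capture("wrist"); b=r.capture("side")
a=a[120:480,120:520]; b=cv2.resize(b[180:420,250:517],None,fx=1.5,fy=1.5)
cv2.imwrite("pics/x2.png",np.hstack([a,b[:360,:400]]))
```

```text
(no output)
```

View pics/x2.png

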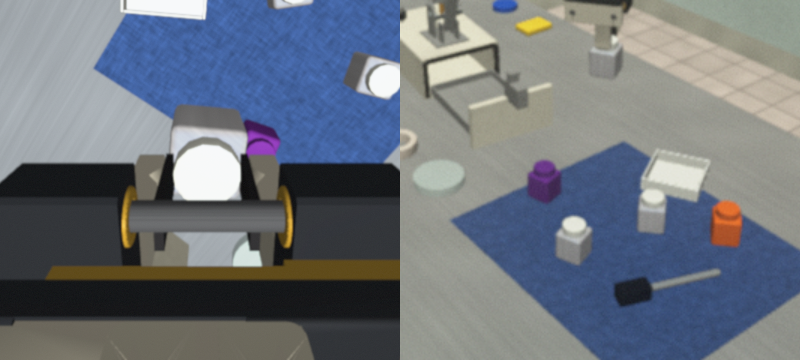

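Run:
```python
from st import *
s,M=st(); p=np.array(s["tcp_pos"])
print("side tcp",proj("side",[p,p+[0,0,.0188],p-[0,0,.012],p+[0,0,.044],p-[0,0,.035]]).round(1))
print("wrist",(proj("wrist",[p+[0,0,.044],p,p+[0,0,.0188]])-[120,120]).round(1))
a=r.capture("side"); cv2.imwrite("pics/x3.png",cv2.resize(a[130:250,330:450],None,fx=5,fy=5,interpolation=cv2.INTER_CUBIC))
```

```text
t 3.75 p [ 0.5861 -0.1904  0.2113] x [ 0.007 -0.001 -1.   ] jaw -145.4 F [-0.9  0.1 -1.8] w 0.0324 j [  0.  14.  -5.   0. -70.  34.]
side tcp [[387.2 223.7]
 [387.5 216.1]
 [387.  228.4]
 [387.9 205.8]
 [386.7 237.4]]
wrist [[206.8 173.9]
 [207.1 140. ]
 [207.  152.7]]
```

View pics/x3.png

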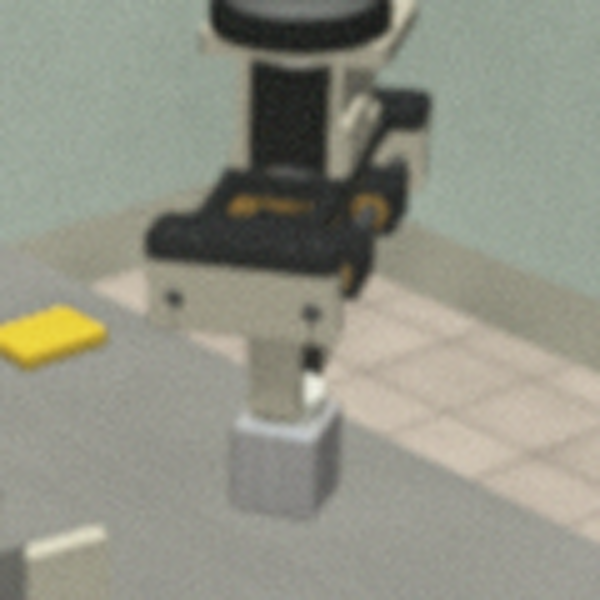

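Can A is held: the cap is where it should be for a body grip, although the width reads 32 mm. Now placing it in the back of the tray.

Request:
carry_out:
  moves:
    - [-1, 36, 0, 0, 0, -0.073, 30]
    - [-2, 72, 0, 0, 0, -0.147, 30]
    - [-3, 108, 0, 0, 0, -0.22, 30]
    - [-4, 144, 0, 0, 0, -0.294, 30]
    - [-5, 180, 0, 0, 0, -0.367, 30]

```text
time_s: 4.3
tcp_pos: [0.5779, -0.0089, 0.2048]
eef_rot: [81.4, 89.8, -175.3]
contact_force: [0.7, -0.2, -2.2]
gripper_width: 0.032
```

Request:
carry_out:
  moves:
    - [-1, 36, 0, 0, 0, -0.073, 30]
    - [-2, 72, 0, 0, 0, -0.147, 30]
    - [-3, 108, 0, 0, 0, -0.22, 30]
    - [-4, 144, 0, 0, 0, -0.294, 30]
    - [-5, 177, 0, 0, 0, -0.367, 30]

```text
time_s: 4.8
tcp_pos: [0.5729, 0.1681, 0.2047]
eef_rot: [118.8, 89.8, -158.9]
contact_force: [0.1, 0.1, -2.1]
gripper_width: 0.0323
```

Request:
carry_out:
  moves:
    - [0, 0, -35, 0, 0, 0, 30]
    - [0, 0, -80, 0, 0, 0, 30]
    - [0, 0, -125, 0, 0, 0, 30]
    - [0, 0, -160, 0, 0, 0, 30]
    - [0, 0, -178, 0, 0, 0, 30]

```text
time_s: 5.3
tcp_pos: [0.5714, 0.165, 0.024]
eef_rot: [128.9, 89.6, -148.6]
contact_force: [-0.2, -2.2, 40.5]
gripper_width: 0.0323
```

Run:
```python
from st import *
st()
a=r.capture("side"); cv2.imwrite("pics/x4.png",cv2.resize(a[150:290,220:380],None,fx=4,fy=4,interpolation=cv2.INTER_CUBIC))
```

```text
t 5.3 p [0.5714 0.165  0.024 ] x [-0.006 -0.004 -1.   ] jaw 172.5 F [-0.2 -2.2 40.5] w 0.0323 j [ 35.  22. -21.  -0. -48. -42.]
```

View pics/x4.png

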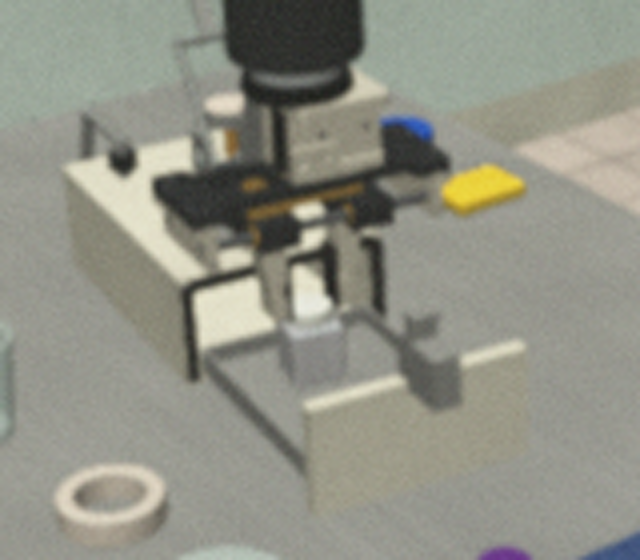

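Can A is on the tray floor (40 N upward). I'll ease off, release and retreat.

Request:
carry_out:
  moves:
    - [0, 0, 2, 0, 0, 0, 30]
    - [0, 0, 2, 0, 0, 0, 60]
    - [0, 0, 2, 0, 0, 0, 60]
    - [0, 0, 2, 0, 0, 0, 60]
    - [0, 0, 2, 0, 0, 0, 60]

```text
time_s: 5.85
tcp_pos: [0.5747, 0.1671, 0.0314]
eef_rot: [-48.5, 89.9, 34.0]
contact_force: [0.1, -0.8, -0.3]
gripper_width: 0.052
```

Request:
carry_out:
  moves:
    - [0, 0, 30, 0, 0, 0, 60]
    - [0, 0, 70, 0, 0, 0, 65]
    - [0, 0, 110, 0, 0, 0, 70]
    - [0, 0, 150, 0, 0, 0, 70]
    - [0, 0, 176, 0, 0, 0, 70]

```text
time_s: 6.35
tcp_pos: [0.5753, 0.1672, 0.2107]
eef_rot: [-56.2, 89.7, 26.3]
contact_force: [1.1, -0.3, -0.7]
gripper_width: 0.0615
```

Run:
```python
from st import *
st()
a=r.capture("side"); t=r.capture("top"); cv2.imwrite("pics/top5.png",t); cv2.imwrite("pics/side5.png",a)
A=cv2.resize(a[150:290,220:360],None,fx=2.85,fy=2.85,interpolation=cv2.INTER_CUBIC)
B=cv2.resize(t[140:340,340:540],None,fx=2,fy=2,interpolation=cv2.INTER_CUBIC)
cv2.imwrite("pics/x5.png",np.hstack([A[:399],B[:399]]))
# cap centroids white
m=cv2.inRange(cv2.cvtColor(t,cv2.COLOR_BGR2HSV),(0,0,190),(180,50,255))
n,l,s,c=cv2.connectedComponentsWithStats(m)
for i in range(1,n):
    if 60<s[i,4]<700: print(s[i],c[i].round(1),ray("top",c[i],.056).round(4))
```

```text
t 6.35 p [0.5753 0.1672 0.2107] x [ 0.004  0.002 -1.   ] jaw 172.5 F [ 1.1 -0.3 -0.7] w 0.0615 j [ 35.  12.  -7.   0. -70. -42.]
[208 154  12  18  95] [214.5 159.9] [[0.7109 0.2005 0.056 ]]
[139 192  13  16 157] [145.3 199.8] [[0.6126 0.3521 0.056 ]]
[294 194   8  27 104] [297.7 207.6] [[0.6059 0.0058 0.056 ]]
[220 211  13  14 147] [225.9 217.9] [[0.5769 0.1681 0.056 ]]
[431 220  14  14 150] [437.7 226.6] [[ 0.5724 -0.3173  0.056 ]]
[287 233   9  30 123] [291.  247.9] [[0.5129 0.018  0.056 ]]
[422 277  14  15 156] [428.7 284.3] [[ 0.4394 -0.2971  0.056 ]]
[238 294  30  30 241] [252.2 308.8] [[0.3734 0.0998 0.056 ]]
```

View pics/x5.png

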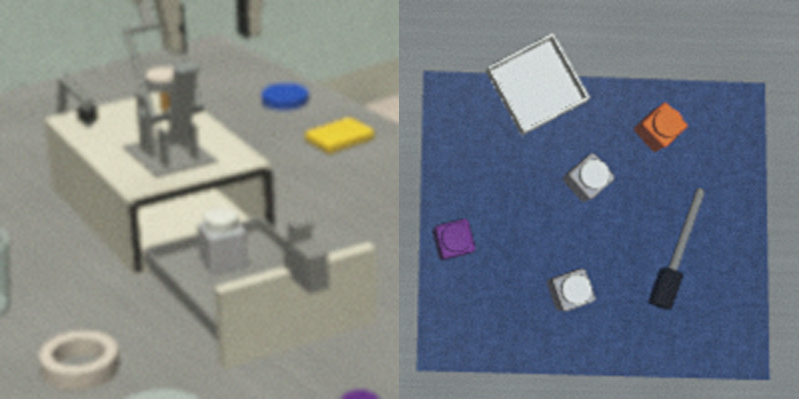

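A stands in the tray at (0.577, 0.168). B and C haven't moved. Going to B.

Request:
carry_out:
  moves:
    - [0, -48, 0, 0, 0, -0.067, 70]
    - [0, -97, 0, 0, 0, -0.135, 70]
    - [0, -145, 0, 0, 0, -0.202, 70]
    - [-1, -194, 0, 0, 0, -0.27, 70]
    - [-1, -242, 0, 0, 0, -0.337, 70]

```text
time_s: 6.95
tcp_pos: [0.5726, -0.0769, 0.2065]
eef_rot: [42.5, 90.0, 105.6]
contact_force: [0.5, 0.6, -0.4]
gripper_width: 0.0615
```

Request:
carry_out:
  moves:
    - [0, -48, 0, 0, 0, -0.067, 70]
    - [0, -97, 0, 0, 0, -0.135, 70]
    - [0, -145, 0, 0, 0, -0.202, 70]
    - [-1, -194, 0, 0, 0, -0.27, 70]
    - [-1, -242, -20, 0, 0, -0.338, 70]

```text
time_s: 7.45
tcp_pos: [0.5733, -0.3181, 0.1896]
eef_rot: [-65.9, 89.7, -22.3]
contact_force: [0.4, -0.6, 0.4]
gripper_width: 0.0612
```

```bash
cat > caps.py <<'E'
from st import *
def caps():
    t=r.capture("top")
    m=cv2.inRange(cv2.cvtColor(t,cv2.COLOR_BGR2HSV),(0,0,190),(180,50,255))
    n,l,s,c=cv2.connectedComponentsWithStats(m)
    for i in range(1,n):
        if 120<s[i,4]<200 and max(s[i,2:4])<18: print(c[i].round(1),ray("top",c[i],.056).round(4)[0])
    return t
if __name__=="__main__": st(); caps()
E
python3 caps.py
```

```text
t 7.45 p [ 0.5733 -0.3181  0.1896] x [ 0.004 -0.002 -1.   ] jaw 133.7 F [ 0.4 -0.6  0.4] w 0.0612 j [-12.  18.  -2.   0. -69. -34.]
[225.2 218. ] [0.5766 0.1696 0.056 ]
```

Request:
carry_out:
  moves:
    - [0, 0, -45, 0, 0, 0, 70]
    - [0, 0, -90, 0, 0, 0, 70]
    - [0, 0, -135, 0, 0, 0, 70]
    - [0, 0, -165, 0, 0, 0, 70]
    - [0, 0, -174, 0, 0, 0, 70]

```text
time_s: 8.0
tcp_pos: [0.5692, -0.3143, 0.0091]
eef_rot: [117.5, 89.6, 161.3]
contact_force: [-0.3, 0.3, 0.2]
gripper_width: 0.0612
```

Request:
carry_out:
  moves:
    - [0, 0, 0, 0, 0, 0, 25]
    - [0, 0, 0, 0, 0, 0, 25]
    - [0, 0, 0, 0, 0, 0, 25]
    - [0, 0, 0, 0, 0, 0, 25]
    - [0, 0, 0, 0, 0, 0, 25]

```text
time_s: 8.5
tcp_pos: [0.5741, -0.3162, 0.0163]
eef_rot: [-73.1, 89.8, -29.3]
contact_force: [-3.1, -0.9, 20.7]
gripper_width: 0.0274
```

Request:
carry_out:
  moves:
    - [0, 0, 30, 0, 0, 0, 25]
    - [0, 0, 75, 0, 0, 0, 25]
    - [0, 0, 120, 0, 0, 0, 25]
    - [0, 0, 165, 0, 0, 0, 25]
    - [0, 0, 194, 0, 0, 0, 25]

```text
time_s: 9.0
tcp_pos: [0.5733, -0.3158, 0.2126]
eef_rot: [-64.8, 89.7, -21.0]
contact_force: [0.5, 0.4, -0.2]
gripper_width: 0.0217
```

```bash
python3 caps.py; python3 -c "
from h import *
cv2.imwrite('pics/w6.png',r.capture('wrist'))"
```

```text
t 9.0 p [ 0.5733 -0.3158  0.2126] x [ 0.005 -0.002 -1.   ] jaw 133.8 F [ 0.5  0.4 -0.2] w 0.0217 j [-12.  18.  -0.   0. -72. -34.]
[225.2 218. ] [0.5765 0.1697 0.056 ]
```

```bash
python3 -c "
from h import *
a=cv2.imread('pics/w6.png'); b=r.capture('side'); cv2.imwrite('pics/side6.png',b)
b=cv2.resize(b[150:350,340:500],None,fx=2.4,fy=2.4)
cv2.imwrite('pics/x6.png',np.hstack([cv2.resize(a,(640,480))[:,120:520],b]))"
```

View pics/x6.png

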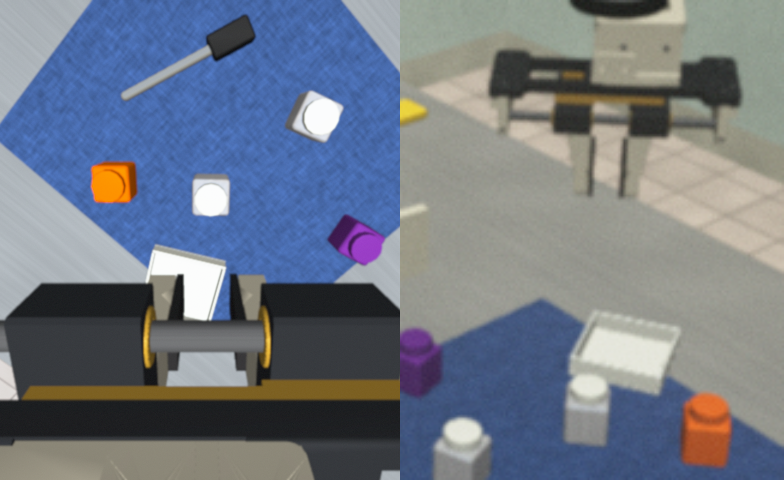

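Run:
```python
from st import *
s,M=st(); p=np.array(s["tcp_pos"]); print(proj("side",[p,p+[0,0,.0188],p+[0,0,.066]]))
print("B base/top",proj("side",[[.572,-.317,0],[.572,-.317,.056]]))
print("wrist B cap",proj("wrist",[[.572,-.317,.056]]), "wrist seen cap (330,199)", ray("wrist",[[330,199]],.056))
```

```text
t 9.15 p [ 0.5737 -0.3157  0.2111] x [ 0.006 -0.002 -1.   ] jaw 133.8 F [ 0.2 -1.  -0.3] w 0.0218 j [-12.  18.  -0.   0. -72. -34.]
[[423.57159456 247.46254034]
 [424.18846337 239.45443158]
 [425.78458359 218.73381144]]
B base/top [[417.1868144  329.4709287 ]
 [418.74195371 309.26161205]]
wrist B cap [[326.81743701 200.4905314 ]] wrist seen cap (330,199) [[ 0.56864916 -0.31574443  0.056     ]]
```

The reported TCP doesn't match the fingertips: in the side view they sit about 37 mm higher than reported. I'll check this with a PnP solve on the wrist view.

Run:
```python
from st import *
f=lambda p:np.array(p,float)/4.6+[350,175]
W=np.array([ray("top",f(p),z)[0] for p,z in(((575,118),.056),((365,505),.056),((403,240),.056),((85,388),.056),((647,275),.012))])
I=np.array([[227,185],[441,117],[330,199],[482,246],[244,97]],float)
K,R,t=cam("wrist")
print("resid",(proj("wrist",W)-I).round(1).tolist())
rv,tv=cv2.Rodrigues(R)[0],t.reshape(3,1).copy()
ok,rv2,tv2=cv2.solvePnP(W,I,K,None,rv.copy(),tv.copy(),True,cv2.SOLVEPNP_ITERATIVE)
R2=cv2.Rodrigues(rv2)[0]; print("cam given",(-R.T@t).round(4),"pnp",(-R2.T@tv2).ravel().round(4),"rotdiff",np.degrees(cv2.Rodrigues(R2@R.T)[0].ravel()).round(2)); print("res2",(cv2.projectPoints(W,rv2,tv2,K,None)[0].reshape(-1,2)-I).round(1).tolist())
s=r.get_state(); print(s["joints"])
```

```text
resid [[-7.1, 1.3], [-1.9, -3.4], [-2.6, 0.7], [5.1, 2.7], [-7.2, -1.9]]
cam given [ 0.5144 -0.3703  0.4084] pnp [ 0.5103 -0.3846  0.4207] rotdiff [ 1.67 -0.6   0.39]
res2 [[0.6, 0.2], [-1.5, 0.5], [1.0, -0.2], [0.7, 0.5], [-0.6, -1.1]]
[-1.17790573e+01  1.76616746e+01 -3.26583796e-01  1.62801028e-02
 -7.16630864e+01 -3.43998670e+01]
```

Request:
carry_out:
  moves:
    - [0, 0, -40, 0, 0, 0, 75]
    - [0, 0, -85, 0, 0, 0, 75]
    - [0, 0, -130, 0, 0, 0, 75]
    - [0, 0, -165, 0, 0, 0, 75]
    - [0, 0, -187, 0, 0, 0, 75]

```text
time_s: 9.65
tcp_pos: [0.5696, -0.3144, 0.0163]
eef_rot: [116.3, 89.7, 160.1]
contact_force: [-0.0, 0.3, 1.0]
gripper_width: 0.0566
```

Request:
carry_out:
  moves:
    - [0, 0, -2, 0, 0, 0, 75]
    - [0, 0, -4, 0, 0, 0, 75]
    - [0, 0, -6, 0, 0, 0, 75]
    - [0, 0, -8, 0, 0, 0, 75]
    - [0, 0, -8, 0, 0, 0, 75]

```text
time_s: 10.15
tcp_pos: [0.5728, -0.3154, 0.0134]
eef_rot: [-54.5, 89.9, -10.7]
contact_force: [-0.6, 0.5, -0.4]
gripper_width: 0.0658
```

Request:
carry_out:
  moves:
    - [0, 0, -2, 0, 0, 0, 75]
    - [0, 0, -4, 0, 0, 0, 75]
    - [0, 0, -6, 0, 0, 0, 75]
    - [0, 0, -6, 0, 0, 0, 75]

```text
time_s: 10.55
tcp_pos: [0.5721, -0.3152, 0.0062]
eef_rot: [116.8, 90.0, 160.6]
contact_force: [-0.3, 0.3, 0.7]
gripper_width: 0.0657
```

Run:
```python
from st import *
s,M=st(); p=np.array(s["tcp_pos"]); print(proj("side",[p,p+[0,0,.0188],p+[0,0,.066]]))
b=r.capture('side'); b=cv2.resize(b[250:350,340:500],None,fx=4,fy=4,interpolation=cv2.INTER_CUBIC)
cv2.imwrite('pics/x7.png',b)
```

```text
t 10.55 p [ 0.5721 -0.3152  0.0062] x [-0.001  0.    -1.   ] jaw 133.8 F [-0.3  0.3  0.7] w 0.0657 j [-12.  28. -14.  -0. -48. -34.]
[[416.81727988 326.8784398 ]
 [417.3291681  320.16863517]
 [418.65025827 302.85185249]]
```

View pics/x7.png

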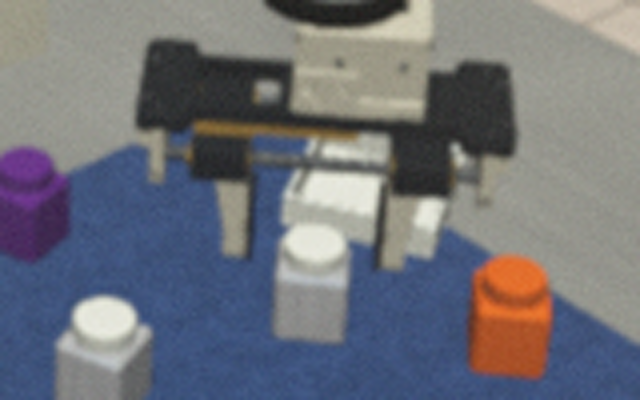

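The side view shows the real tips about 33 mm above the reported TCP, level with the upper part of the can body. Continuing down gently with a watch on force.

Request:
carry_out:
  moves:
    - [0, 0, -4, 0, 0, 0, 75]
    - [0, 0, -8, 0, 0, 0, 75]
    - [0, 0, -12, 0, 0, 0, 75]
    - [0, 0, -15, 0, 0, 0, 75]
    - [0, 0, -15, 0, 0, 0, 75]

```text
time_s: 11.1
tcp_pos: [0.5719, -0.3152, -0.0092]
eef_rot: [119.7, 89.9, 163.5]
contact_force: [0.0, 0.2, -1.2]
gripper_width: 0.0656
```

Request:
carry_out:
  moves:
    - [0, 0, -2, 0, 0, 0, 75]
    - [0, 0, -4, 0, 0, 0, 75]
    - [0, 0, -6, 0, 0, 0, 75]
    - [0, 0, -6, 0, 0, 0, 75]

```text
time_s: 11.5
tcp_pos: [0.5721, -0.3152, -0.0148]
eef_rot: [117.1, 90.0, 160.9]
contact_force: [-0.3, 0.7, -0.6]
gripper_width: 0.0655
```

Request:
carry_out:
  moves:
    - [0, 0, 0, 0, 0, 0, 35]
    - [0, 0, 0, 0, 0, 0, 35]
    - [0, 0, 0, 0, 0, 0, 35]
    - [0, 0, 0, 0, 0, 0, 35]
    - [0, 0, 0, 0, 0, 0, 35]

```text
time_s: 12.0
tcp_pos: [0.5725, -0.3153, -0.0143]
eef_rot: [-60.2, 90.0, -16.3]
contact_force: [0.1, 0.1, 0.8]
gripper_width: 0.0396
```

Gripped the body properly now (39.6 mm), which confirms the z offset: reported z −0.0145 is the can's base at 0. Carrying B to the middle of the tray.

Request:
carry_out:
  moves:
    - [0, 0, 30, 0, 0, 0, 35]
    - [0, 0, 70, 0, 0, 0, 35]
    - [0, 0, 115, 0, 0, 0, 35]
    - [0, 0, 155, 0, 0, 0, 35]
    - [0, 0, 170, 0, 0, 0, 35]

```text
time_s: 12.5
tcp_pos: [0.5742, -0.3161, 0.1606]
eef_rot: [-64.8, 89.6, -21.0]
contact_force: [0.0, -1.4, -1.2]
gripper_width: 0.04
```

Request:
carry_out:
  moves:
    - [-1, 43, 0, 0, 0, 0.067, 35]
    - [-1, 86, 0, 0, 0, 0.135, 35]
    - [-2, 129, 0, 0, 0, 0.202, 35]
    - [-2, 172, 0, 0, 0, 0.27, 35]
    - [-2, 215, 0, 0, 0, 0.337, 35]

```text
time_s: 13.0
tcp_pos: [0.5697, -0.0986, 0.1554]
eef_rot: [79.7, 90.0, 143.0]
contact_force: [1.2, -0.3, -2.6]
gripper_width: 0.0401
```

Request:
carry_out:
  moves:
    - [-1, 43, 0, 0, 0, 0.067, 35]
    - [-1, 86, 0, 0, 0, 0.135, 35]
    - [-2, 129, 0, 0, 0, 0.202, 35]
    - [-2, 180, 0, 0, 0, 0.27, 35]
    - [-2, 216, 0, 0, 0, 0.338, 35]

```text
time_s: 13.5
tcp_pos: [0.5678, 0.1182, 0.1554]
eef_rot: [32.1, 90.0, 114.7]
contact_force: [0.5, 0.3, -2.2]
gripper_width: 0.0395
```

Request:
carry_out:
  moves:
    - [0, 0, -35, 0, 0, 0, 35]
    - [0, 0, -75, 0, 0, 0, 35]
    - [0, 0, -110, 0, 0, 0, 35]
    - [0, 0, -135, 0, 0, 0, 35]
    - [0, 0, -145, 0, 0, 0, 35]

```text
time_s: 14.0
tcp_pos: [0.5663, 0.1149, 0.0077]
eef_rot: [122.0, 89.7, -155.6]
contact_force: [0.7, 0.4, -1.5]
gripper_width: 0.0398
```

```bash
python3 caps.py
```

```text
t 14.0 p [0.5663 0.1149 0.0077] x [-0.004 -0.002 -1.   ] jaw 172.5 F [ 0.7  0.4 -1.5] w 0.0398 j [ 31.  22. -24.  -0. -45. -38.]
[428.6 284.4] [ 0.4391 -0.297   0.056 ]
```

Request:
carry_out:
  moves:
    - [0, 0, -4, 0, 0, 0, 35]
    - [0, 0, -8, 0, 0, 0, 35]
    - [0, 0, -11, 0, 0, 0, 35]
    - [0, 0, -11, 0, 0, 0, 35]
    - [0, 0, -11, 0, 0, 0, 65]

```text
time_s: 14.55
tcp_pos: [0.5688, 0.1159, 0.0002]
eef_rot: [-58.4, 89.9, 24.1]
contact_force: [-0.3, -0.7, 1.3]
gripper_width: 0.044
```

Request:
carry_out:
  moves:
    - [0, 0, 0, 0, 0, 0, 65]
    - [0, 0, 0, 0, 0, 0, 65]
    - [0, 0, 30, 0, 0, 0, 65]
    - [0, 0, 75, 0, 0, 0, 65]
    - [0, 0, 115, 0, 0, 0, 70]

```text
time_s: 15.05
tcp_pos: [0.5683, 0.1156, 0.1163]
eef_rot: [-176.6, 90.0, -94.1]
contact_force: [1.5, 0.7, 0.2]
gripper_width: 0.0595
```

Request:
carry_out:
  moves:
    - [-13, -41, 10, 0, 0, -0.113, 70]
    - [-26, -82, 20, 0, 0, -0.227, 70]
    - [-39, -123, 30, 0, 0, -0.34, 70]
    - [-52, -164, 40, 0, 0, -0.454, 70]
    - [-65, -206, 40, 0, 0, -0.567, 70]

```text
time_s: 15.55
tcp_pos: [0.5036, -0.0916, 0.1565]
eef_rot: [-46.8, 89.8, 2.9]
contact_force: [1.3, -0.3, 0.4]
gripper_width: 0.0613
```

Request:
carry_out:
  moves:
    - [-13, -41, 0, 0, 0, -0.113, 70]
    - [-26, -82, 0, 0, 0, -0.227, 70]
    - [-39, -123, 0, 0, 0, -0.34, 70]
    - [-52, -164, 0, 0, 0, -0.454, 70]
    - [-64, -206, 0, 0, 0, -0.567, 70]

```text
time_s: 16.05
tcp_pos: [0.4386, -0.2978, 0.1551]
eef_rot: [-33.4, 89.9, -16.1]
contact_force: [0.9, 0.0, -0.1]
gripper_width: 0.0613
```

Run:
```python
from caps import *
st(); caps()
a=r.capture("wrist"); m=cv2.inRange(cv2.cvtColor(a,cv2.COLOR_BGR2HSV),(0,0,225),(180,40,255))
n,l,s,c=cv2.connectedComponentsWithStats(m)
for i in range(1,n):
    if s[i,4]>200: print(s[i],c[i].round(1),ray("wrist",c[i],.056).round(4)[0])
```

```text
t 16.05 p [ 0.4386 -0.2978  0.1551] x [ 0.001 -0.    -1.   ] jaw 107.3 F [ 0.9  0.  -0.1] w 0.0613 j [-13.   8. -20.   0. -61. -60.]
[117.  175.3] [0.6669 0.4195 0.056 ]
[225.4 217.9] [0.5768 0.1692 0.056 ]
[248.6 221.1] [0.5711 0.1163 0.056 ]
[ 568  192   72   79 4633] [606.2 231.8] [ 0.3774 -0.0614  0.056 ]
[ 312  198   41   43 1463] [332.4 218.8] [ 0.4366 -0.2941  0.056 ]
```

Request:
carry_out:
  moves:
    - [0, 0, -45, 0, 0, 0, 70]
    - [0, 0, -90, 0, 0, 0, 70]
    - [0, 0, -130, 0, 0, 0, 70]
    - [0, 0, -158, 0, 0, 0, 70]
    - [0, 0, -165, 0, 0, 0, 70]

```text
time_s: 16.65
tcp_pos: [0.4372, -0.2954, -0.0133]
eef_rot: [145.2, 89.7, 162.7]
contact_force: [0.1, -0.3, 1.0]
gripper_width: 0.0616
```

Request:
carry_out:
  moves:
    - [0, 0, -4, 0, 0, 0, 70]
    - [0, 0, -4, 0, 0, 0, 35]
    - [0, 0, -4, 0, 0, 0, 35]
    - [0, 0, -4, 0, 0, 0, 35]
    - [0, 0, -4, 0, 0, 0, 35]

```text
time_s: 17.15
tcp_pos: [0.4403, -0.2965, -0.0132]
eef_rot: [-33.5, 89.9, -15.9]
contact_force: [0.4, 1.7, 6.5]
gripper_width: 0.0401
```

Request:
carry_out:
  moves:
    - [0, 0, 0, 0, 0, 0, 35]
    - [0, 0, 30, 0, 0, 0, 35]
    - [0, 0, 75, 0, 0, 0, 35]
    - [0, 0, 120, 0, 0, 0, 35]
    - [0, 0, 169, 0, 0, 0, 35]

```text
time_s: 17.65
tcp_pos: [0.4385, -0.296, 0.1562]
eef_rot: [127.5, 90.0, 145.0]
contact_force: [2.9, -0.8, -1.4]
gripper_width: 0.0399
```

Request:
carry_out:
  moves:
    - [12, 36, 0, 0, 0, 0.113, 35]
    - [24, 72, 0, 0, 0, 0.227, 35]
    - [37, 109, 0, 0, 0, 0.34, 35]
    - [49, 145, 0, 0, 0, 0.454, 35]
    - [61, 181, 0, 0, 0, 0.567, 35]

```text
time_s: 18.15
tcp_pos: [0.5005, -0.1138, 0.155]
eef_rot: [-32.9, 89.9, 17.3]
contact_force: [-0.2, -0.7, -0.5]
gripper_width: 0.0403
```

Request:
carry_out:
  moves:
    - [12, 36, 0, 0, 0, 0.113, 35]
    - [24, 72, 0, 0, 0, 0.227, 35]
    - [37, 109, 0, 0, 0, 0.34, 35]
    - [49, 148, 0, 0, 0, 0.454, 35]
    - [61, 181, 0, 0, 0, 0.567, 35]

```text
time_s: 18.65
tcp_pos: [0.5615, 0.0676, 0.1549]
eef_rot: [-38.9, 90.0, 43.9]
contact_force: [0.8, -0.0, -1.3]
gripper_width: 0.0402
```

```bash
python3 caps.py
```

```text
t 18.65 p [0.5615 0.0676 0.1549] x [ 0.  0. -1.] jaw 172.8 F [ 0.8 -0.  -1.3] w 0.0402 j [ 27.  12. -16.  -0. -62. -34.]
[115.9 172.8] [0.6727 0.4224 0.056 ]
```

Request:
carry_out:
  moves:
    - [0, 0, -40, 0, 0, 0, 35]
    - [0, 0, -80, 0, 0, 0, 35]
    - [0, 0, -115, 0, 0, 0, 35]
    - [0, 0, -137, 0, 0, 0, 35]
    - [0, 0, -145, 0, 0, 0, 35]

```text
time_s: 19.2
tcp_pos: [0.5596, 0.065, 0.0072]
eef_rot: [118.1, 89.8, -159.4]
contact_force: [-0.1, -0.7, -0.5]
gripper_width: 0.0403
```

Request:
carry_out:
  moves:
    - [0, 0, -4, 0, 0, 0, 35]
    - [0, 0, -8, 0, 0, 0, 35]
    - [0, 0, -9, 0, 0, 0, 35]
    - [0, 0, -9, 0, 0, 0, 65]
    - [0, 0, -9, 0, 0, 0, 65]

```text
time_s: 19.7
tcp_pos: [0.562, 0.066, 0.0015]
eef_rot: [-60.5, 89.9, 22.0]
contact_force: [-0.5, -0.5, -0.1]
gripper_width: 0.0508
```

Request:
carry_out:
  moves:
    - [0, 0, 0, 0, 0, 0, 65]
    - [0, 0, 15, 0, 0, 0, 65]
    - [0, 0, 55, 0, 0, 0, 65]
    - [0, 0, 100, 0, 0, 0, 50]
    - [0, 0, 140, 0, 0, 0, 0]

```text
time_s: 20.2
tcp_pos: [0.5615, 0.0656, 0.1429]
eef_rot: [-73.7, 89.9, 8.8]
contact_force: [1.1, 0.4, 0.2]
gripper_width: 0.0459
```

Request:
carry_out:
  moves:
    - [-5, -40, 0, 0, 0, 0, 0]
    - [-11, -82, 0, 0, 0, 0, 0]
    - [-16, -122, 0, 0, 0, 0, 0]
    - [-16, -122, 0, 0, 0, 0, 0]
    - [-16, -122, 0, 0, 0, 0, 0]

```text
time_s: 20.7
tcp_pos: [0.5453, -0.0571, 0.141]
eef_rot: [-65.9, 90.0, 16.5]
contact_force: [-0.4, -0.2, -0.7]
gripper_width: 0.0065
```

Run:
```python
from caps import *
st(); t=caps(); b=r.capture('side')
A=cv2.resize(t[150:280,60:320],None,fx=2.2,fy=2.2,interpolation=cv2.INTER_CUBIC)
B=cv2.resize(b[140:300,220:400],None,fx=3,fy=3,interpolation=cv2.INTER_CUBIC)
w=max(A.shape[1],B.shape[1]); c=np.zeros((600,800,3),np.uint8); c[:286,:572]=A; 
B=cv2.resize(b[140:300,220:400],None,fx=1.9,fy=1.9,interpolation=cv2.INTER_CUBIC); c[290:290+B.shape[0],:B.shape[1]]=B
P=cv2.resize(t[200:310,440:520],None,fx=2.5,fy=2.5); c[290:290+P.shape[0],400:400+P.shape[1]]=P
cv2.imwrite("pics/x8.png",c)
s=r.get_state(); p=np.array(s["tcp_pos"]); print(proj("side",[p,p+[0,0,.033]]),proj("top",[[.5485,-.03,.098],[.5801,.2096,.085]]))
```

```text
t 20.7 p [ 0.5453 -0.0571  0.141 ] x [ 0.001  0.    -1.   ] jaw 172.4 F [-0.4 -0.2 -0.7] w 0.0065 j [ 14.  11. -19.  -0. -60. -22.]
[[336.70269815 234.36990774]
 [336.5184416  222.30564455]] [[312.7822123  230.50390517]
 [205.05953018 213.77770624]]
```

View pics/x8.png

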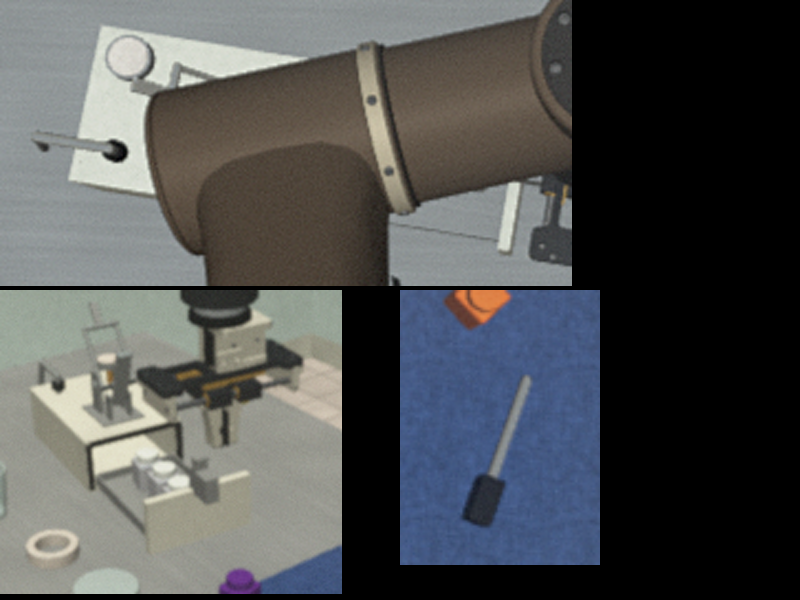

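All three cans stand in a row in the tray, and the pin hasn't moved. The closed fingers are in front of the keeper, so I'll lower and push.

Request:
carry_out:
  moves:
    - [0, 0, -25, 0, 0, 0, 0]
    - [0, 0, -50, 0, 0, 0, 0]
    - [0, 0, -75, 0, 0, 0, 0]
    - [0, 0, -88, 0, 0, 0, 0]
    - [0, 0, -88, 0, 0, 0, 0]

```text
time_s: 21.3
tcp_pos: [0.5443, -0.0557, 0.0509]
eef_rot: [108.7, 89.8, -168.7]
contact_force: [0.3, -0.4, -0.9]
gripper_width: 0.0002
```

Request:
carry_out:
  moves:
    - [1, 8, 0, 0, 0, 0, 0]
    - [2, 16, 0, 0, 0, 0, 0]
    - [3, 24, 0, 0, 0, 0, 0]
    - [4.2, 32, 0, 0, 0, 0, 0]
    - [5.2, 40, 0, 0, 0, 0, 0]

```text
time_s: 21.8
tcp_pos: [0.5512, -0.0155, 0.0533]
eef_rot: [-78.3, 89.9, 4.2]
contact_force: [1.0, -3.8, 1.9]
gripper_width: 0.0007
```

```bash
python3 st.py
```

```text
t 21.8 p [ 0.5512 -0.0155  0.0533] x [ 0.001  0.    -1.   ] jaw 172.5 F [ 1.  -3.8  1.9] w 0.0007 j [ 19.  16. -25.   0. -49. -26.]
```

Request:
carry_out:
  moves:
    - [1.5, 12, 0, 0, 0, 0, 0]
    - [3.3, 25, 0, 0, 0, 0, 0]
    - [5, 38, 0, 0, 0, 0, 0]
    - [6.8, 51.5, 0, 0, 0, 0, 0]
    - [8.6, 65, 0, 0, 0, 0, 0]

```text
time_s: 22.3
tcp_pos: [0.5591, 0.0499, 0.0525]
eef_rot: [118.1, 90.0, -159.4]
contact_force: [0.7, -3.3, 2.0]
gripper_width: 0.0007
```

Request:
carry_out:
  moves:
    - [1.8, 13.5, 0, 0, 0, 0, 0]
    - [3.6, 27, 0, 0, 0, 0, 0]
    - [5.3, 40, 0, 0, 0, 0, 0]
    - [6.8, 52, 0, 0, 0, 0, 0]
    - [8, 60, 0, 0, 0, 0, 0]

```text
time_s: 22.8
tcp_pos: [0.5671, 0.1099, 0.0523]
eef_rot: [90.3, 90.0, 172.8]
contact_force: [-0.1, -3.2, 1.5]
gripper_width: 0.0002
```

Request:
carry_out:
  moves:
    - [0.8, 6, 0, 0, 0, 0, 0]
    - [1.6, 12, 0, 0, 0, 0, 0]
    - [2.3, 18, 0, 0, 0, 0, 0]
    - [3.2, 24, 0, 0, 0, 0, 0]
    - [3.2, 24, 0, 0, 0, 0, 0]

```text
time_s: 23.3
tcp_pos: [0.5707, 0.1336, 0.0525]
eef_rot: [-34.0, 90.0, 48.5]
contact_force: [0.1, 0.1, 0.1]
gripper_width: 0.0003
```

```bash
python3 st.py
```

```text
t 23.3 p [0.5707 0.1336 0.0525] x [ 0.001  0.001 -1.   ] jaw 172.5 F [0.1 0.1 0.1] w 0.0003 j [ 32.  19. -21.  -0. -50. -40.]
```

Request:
carry_out:
  moves:
    - [0.5, 4, 0, 0, 0, 0, 0]
    - [1, 8, 0, 0, 0, 0, 0]
    - [1.4, 11, 0, 0, 0, 0, 0]
    - [1.7, 13, 0, 0, 0, 0, 0]
    - [2, 15, 0, 0, 0, 0, 0]

```text
time_s: 23.8
tcp_pos: [0.5724, 0.1478, 0.0525]
eef_rot: [176.1, 90.0, -101.4]
contact_force: [0.7, -2.7, -0.5]
gripper_width: 0.0002
```

Request:
carry_out:
  moves:
    - [0.1, 1, 0, 0, 0, 0, 0]
    - [0.3, 2, 0, 0, 0, 0, 0]
    - [0.4, 3, 0, 0, 0, 0, 0]

```text
time_s: 24.1
tcp_pos: [0.5725, 0.1494, 0.0526]
eef_rot: [164.4, 89.9, -113.1]
contact_force: [3.1, -10.6, 1.1]
gripper_width: 0.0004
```

```bash
python3 st.py
```

```text
t 24.1 p [0.5725 0.1494 0.0526] x [-0.001 -0.002 -1.   ] jaw 172.5 F [  3.1 -10.6   1.1] w 0.0004 j [ 34.  20. -20.   0. -51. -41.]
```

The drawer is against the seal (10.6 N). Now I'll fit the lever and loop angles from the pictures I already have.

```bash
cat > geo.py <<'E'
from h import *
O=np.array([.5801,.2096,0]); YAW=np.radians(-7.5)
Rz=np.array([[np.cos(YAW),-np.sin(YAW),0],[np.sin(YAW),np.cos(YAW),0],[0,0,1]])
def W(p): return np.atleast_2d(p)@Rz.T+O
def C(p): return (np.atleast_2d(p)-O)@Rz
def axis(l): return np.array([0,.050+.022*np.cos(l)+.004*np.sin(l),.120+.022*np.sin(l)-.004*np.cos(l)])
def lp(l,e,d): return axis(l)+d*np.array([0,-np.cos(e),np.sin(e)])
def lv(l,d=.09): return np.array([0,.05+d*np.cos(l)-.004*np.sin(l),.12+d*np.sin(l)+.004*np.cos(l)])
E
python3 - <<'E'
from geo import *
from scipy.optimize import least_squares
ob=[("top",.095,(138,193.75)),("top",.134,(120.6,188.75)),("side",.095,(273.2,158.4)),("side",.134,(269,147))]
f=lambda v:np.concatenate([proj(n,W(lp(1.85,v[0],d)))[0]-u for n,d,u in ob])
q=least_squares(f,[2.2]); print("e",q.x,q.fun.reshape(-1,2).round(1).tolist())
for e in(2.1,2.2,2.3,2.35): print(e,f([e]).reshape(-1,2).round(1).tolist())
# camera views of lever tip for l
for l in(1.75,1.85,1.95): print(l,proj("top",W(lv(l))).round(1),proj("side",W(lv(l))).round(1))
for n in("top","side"): cv2.imwrite(f"pics/{n}9.png",r.capture(n))
t=cv2.imread("pics/top9.png");s=cv2.imread("pics/side5.png"); s0=cv2.imread("pics/side0.png")
c=np.hstack([cv2.resize(s0[140:220,230:310],None,fx=5,fy=5,interpolation=cv2.INTER_CUBIC),cv2.resize(cv2.imread("pics/top0.png")[165:245,100:180],None,fx=5,fy=5,interpolation=cv2.INTER_CUBIC)])
cv2.imwrite("pics/x9.png",c)
E
```

```text
e [2.22022613] [[0.1, -0.0], [-0.3, -0.4], [-0.6, -0.1], [-0.5, -1.3]]
2.1 [[3.9, 0.1], [5.0, -0.3], [0.5, -1.2], [1.1, -2.9]]
2.2 [[0.7, -0.0], [0.5, -0.4], [-0.4, -0.3], [-0.2, -1.6]]
2.3 [[-2.1, 0.0], [-3.3, -0.4], [-1.3, 0.9], [-1.4, 0.2]]
2.35 [[-3.2, 0.1], [-5.0, -0.2], [-1.7, 1.6], [-1.9, 1.2]]
1.75 [[177.6 200.9]] [[283.7 169.8]]
1.85 [[182.2 201.9]] [[285.  171.6]]
1.95 [[186.8 202.9]] [[286.3 173.7]]
```

View pics/x9.png

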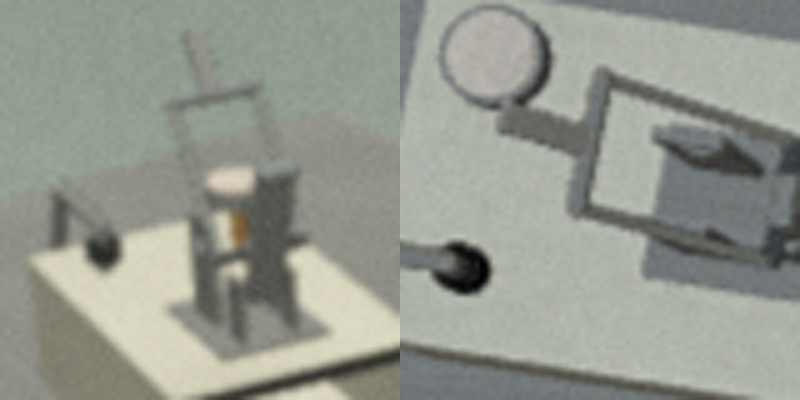

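Run:
```python
from geo import *
def tri(a,b):
    Ps=[];
    for n in("top","side"):
        K,R,t=cam(n); Ps.append(K@np.c_[R,t])
    X=cv2.triangulatePoints(Ps[0],Ps[1],np.array(a,float).reshape(2,1),np.array(b,float).reshape(2,1)); return (X[:3]/X[3]).T
print("cyl top",C(tri((119,176),(277,176))))
print("post knob",C(tri((112.5,218.5),(250,189.5))))
for e in (2.22,): 
  for d in(.121,.126): print("tab",lp(1.85,e,d),W(lp(1.85,e,d)))
s=r.get_state(); print(s["tcp_pos"],s["time_s"])
print("eyes",W([[-.019,.088,.138],[.019,.088,.138]]))
```

```text
cyl top [[0.04448234 0.18687159 0.1249272 ]]
post knob [[-0.04584571  0.19306079  0.09747892]]
tab [0.         0.12093294 0.23863484] [[0.59588492 0.32949834 0.23863484]]
tab [0.         0.1239557  0.24261766] [[0.59627947 0.33249524 0.24261766]]
[0.57253971 0.14936985 0.05254645] 24.2
eyes [[0.57274885 0.29932715 0.138     ]
 [0.61042376 0.29436715 0.138     ]]
```

Request:
carry_out:
  moves:
    - [-1, -8, 0, 0, 0, 0, 0]
    - [-2, -14, 20, 0, 0, 0, 10]
    - [-2, -14, 65, 0, 0, 0, 20]
    - [-2, -14, 110, 0, 0, 0, 30]
    - [-2, -14, 155, 0, 0, 0, 50]

```text
time_s: 24.7
tcp_pos: [0.5705, 0.1367, 0.2094]
eef_rot: [-5.1, 90.0, 77.4]
contact_force: [2.3, 0.5, 0.3]
gripper_width: 0.0272
```

Request:
carry_out:
  moves:
    - [0, 0, 43, 0, 0, 0, 50]
    - [6, 45, 43, 0, 0, 0, 50]
    - [12, 90, 43, 0, 0, 0, 50]
    - [18, 135, 43, 0, 0, 0, 50]
    - [24, 180, 43, 0, 0, 0, 50]

```text
time_s: 25.2
tcp_pos: [0.5947, 0.3186, 0.251]
eef_rot: [-10.2, 89.9, 72.3]
contact_force: [0.0, 0.6, 1.4]
gripper_width: 0.0438
```

Request:
carry_out:
  moves:
    - [2, 17.5, 0, 0, 0, 0, 50]
    - [2, 17.5, -20, 0, 0, 0, 50]
    - [2, 17.5, -40, 0, 0, 0, 50]
    - [2, 17.5, -40, 0, 0, 0, 50]

```text
time_s: 25.6
tcp_pos: [0.595, 0.3334, 0.2073]
eef_rot: [126.0, 89.7, -151.5]
contact_force: [0.4, -0.1, -0.4]
gripper_width: 0.0437
```

Run:
```python
from st import *
from geo import *
s,M=st(); p=np.array(s["tcp_pos"]); print("chamber",C(p))
w=r.capture("wrist"); b=r.capture("side"); cv2.imwrite("pics/w10.png",w); cv2.imwrite("pics/s10.png",b)
print("wrist tab pred",proj("wrist",W([lp(1.85,2.22,d) for d in(.095,.121,.134)])).round(1).tolist())
print("side tab", proj("side",W([lp(1.85,2.22,d) for d in(.095,.121,.134)])).round(1).tolist(), "tip",proj("side",[p,p+[0,0,.036]]).round(1).tolist())
c=np.zeros((420,800,3),np.uint8); c[:400,:400]=w[80:480,120:520]; c[:400,400:]=cv2.resize(b[100:200,220:320],None,fx=4,fy=4,interpolation=cv2.INTER_CUBIC); cv2.imwrite("pics/x10.png",c)
```

```text
t 25.6 p [0.595  0.3334 0.2073] x [-0.005 -0.002 -1.   ] jaw 172.5 F [ 0.4 -0.1 -0.4] w 0.0437 j [ 46.  21.   4.  -0. -73. -53.]
chamber [[-0.00133896  0.1246775   0.20726463]]
wrist tab pred [[326.8, 231.2], [326.8, 271.9], [326.8, 294.8]]
side tab [[272.6, 158.3], [269.9, 149.9], [268.5, 145.7]] tip [[269.8, 159.9], [268.8, 148.1]]
```

View pics/x10.png

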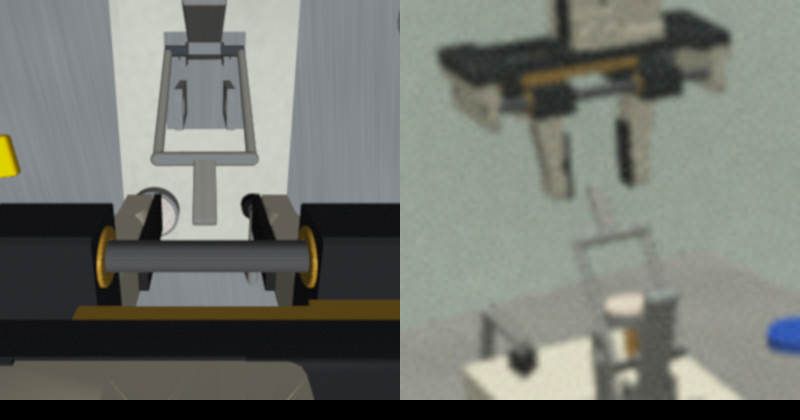

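The tab lies centred between the open fingers in both views: its end is at wrist (324,302), level with the tips. Descending 24 mm and pinching.

Request:
carry_out:
  moves:
    - [0, 0, -8, 0, 0, 0, 50]
    - [0, 0, -16, 0, 0, 0, 50]
    - [0, 0, -24, 0, 0, 0, 50]
    - [0, 0, -24, 0, 0, 0, 5]
    - [0, 0, -24, 0, 0, 0, 5]
  squeeze: 15

```text
time_s: 26.2
tcp_pos: [0.5967, 0.334, 0.1863]
eef_rot: [158.4, 90.0, -119.1]
contact_force: [1.0, 0.3, 0.3]
gripper_width: 0.0329
```

Request:
carry_out:
  moves:
    - [0, 0, 0, 0, 0, 0, 5]
    - [0, 0, 0, 0, 0, 0, 5]
    - [0, 0, 0, 0, 0, 0, 5]
    - [0, 0, 0, 0, 0, 0, 5]

```text
time_s: 26.6
tcp_pos: [0.5966, 0.3344, 0.1869]
eef_rot: [-5.3, 90.0, 77.2]
contact_force: [-1.0, 0.7, 1.0]
gripper_width: 0.0112
```

Run:
```python
from st import *
from geo import *
s,M=st(); p=np.array(s["tcp_pos"]); print("chamber",C(p))
# arc plan: grasp path of tab at radius rho from axis, true grasp = tcp + .0565 up
l=1.85; e0=2.22; rho=.126
a=lp(l,e0,rho)
es=np.linspace(e0,-0.15,21)
for e in es: print(round(e,2),((W(lp(l,e,rho))-W(a))[0]*1000).round(0))
```

```text
t 26.6 p [0.5966 0.3344 0.1869] x [ 0.  0. -1.] jaw 172.5 F [-1.   0.7  1. ] w 0.0112 j [ 46.  21.   2.  -0. -71. -53.]
chamber [[1.04992230e-04 1.25895080e-01 1.86851787e-01]]
2.22 [0. 0. 0.]
2.1 [ -2. -12.   8.]
1.98 [ -3. -25.  15.]
1.86 [ -5. -39.  20.]
1.75 [ -7. -54.  24.]
1.63 [ -9. -68.  25.]
1.51 [-11. -83.  25.]
1.39 [-13. -98.  24.]
1.27 [ -15. -112.   20.]
1.15 [ -17. -126.   15.]
1.04 [ -18. -139.    8.]
0.92 [ -20. -152.   -0.]
0.8 [ -21. -163.  -10.]
0.68 [ -23. -173.  -21.]
0.56 [ -24. -181.  -33.]
0.44 [ -25. -188.  -46.]
0.32 [ -26. -194.  -60.]
0.21 [ -26. -198.  -75.]
0.09 [ -26. -200.  -89.]
-0.03 [ -26. -200. -104.]
-0.15 [ -26. -199. -119.]
```

Request:
carry_out:
  moves:
    - [-2, -12, 8, 0, 0, 0, 5]
    - [-3, -25, 15, 0, 0, 0, 5]
    - [-5, -39, 20, 0, 0, 0, 5]
    - [-7, -54, 24, 0, 0, 0, 5]
    - [-9, -69, 25, 0, 0, 0, 5]

```text
time_s: 27.1
tcp_pos: [0.5874, 0.2638, 0.2119]
eef_rot: [6.5, 90.0, 89.0]
contact_force: [-1.2, 1.3, -3.5]
gripper_width: 0.0116
```

Request:
carry_out:
  moves:
    - [-2, -15, 0, 0, 0, 0, 5]
    - [-4, -30, -1, 0, 0, 0, 5]
    - [-6, -44, -5, 0, 0, 0, 5]
    - [-8, -58, -10, 0, 0, 0, 5]
    - [-9, -71, -17, 0, 0, 0, 5]

```text
time_s: 27.6
tcp_pos: [0.5784, 0.1933, 0.1942]
eef_rot: [4.4, 90.0, 86.9]
contact_force: [-2.8, 5.0, -2.7]
gripper_width: 0.0119
```

Request:
carry_out:
  moves:
    - [-2, -13, -8, 0, 0, 0, 5]
    - [-3, -24, -18, 0, 0, 0, 5]
    - [-5, -34, -29, 0, 0, 0, 5]
    - [-6, -42, -41, 0, 0, 0, 5]
    - [-7, -49, -54, 0, 0, 0, 5]

```text
time_s: 28.1
tcp_pos: [0.5719, 0.1445, 0.1398]
eef_rot: [-83.4, 90.0, -0.9]
contact_force: [-1.0, 3.8, -1.0]
gripper_width: 0.012
```

Request:
carry_out:
  moves:
    - [-1, -6, -14, 0, 0, 0, 5]
    - [-1, -10, -29, 0, 0, 0, 5]
    - [-1, -12, -43, 0, 0, 0, 5]
    - [-1, -12, -58, 0, 0, 0, 5]
    - [-1, -11, -66, 0, 0, 0, 5]

```text
time_s: 28.6
tcp_pos: [0.5705, 0.1338, 0.073]
eef_rot: [144.7, 89.9, -132.8]
contact_force: [-1.0, 3.1, -0.1]
gripper_width: 0.0118
```

Run:
```python
from st import *
from geo import *
s,M=st(); p=np.array(s["tcp_pos"]); print("chamber",C(p+[0,0,.0568]))
```

```text
t 28.6 p [0.5705 0.1338 0.073 ] x [-0.001 -0.001 -1.   ] jaw 172.5 F [-1.   3.1 -0.1] w 0.0118 j [ 32.  18. -19.   0. -53. -40.]
chamber [[ 0.00042276 -0.07642569  0.12980986]]
```

Request:
carry_out:
  moves:
    - [0, 0.5, -5, 0, 0, 0, 5]
    - [0, 1, -10, 0, 0, 0, 5]
    - [0, 2, -14, 0, 0, 0, 5]
    - [0, 2, -17, 0, 0, 0, 5]
    - [0, 2, -17, 0, 0, 0, 5]

```text
time_s: 29.1
tcp_pos: [0.5712, 0.1359, 0.0597]
eef_rot: [-102.4, 89.9, -19.9]
contact_force: [-7.1, 0.9, 15.9]
gripper_width: 0.0114
```

Run:
```python
from st import *
from geo import *
s,M=st(); p=np.array(s["tcp_pos"]); print("chamber",C(p+[0,0,.0568]))
```

```text
t 29.1 p [0.5712 0.1359 0.0597] x [ 0.001 -0.001 -1.   ] jaw 172.6 F [-7.1  0.9 15.9] w 0.0114 j [ 32.  19. -20.   0. -51. -40.]
chamber [[ 0.00076906 -0.074285    0.11645709]]
```

Request:
carry_out:
  moves:
    - [0, 0, 3, 0, 0, 0, 5]
    - [0, 0, 3, 0, 0, 0, 40]
    - [0, 0, 3, 0, 0, 0, 40]
    - [0, 0, 3, 0, 0, 0, 40]
    - [0, 0, 3, 0, 0, 0, 40]

```text
time_s: 29.6
tcp_pos: [0.5708, 0.1361, 0.0603]
eef_rot: [151.7, 90.0, -125.8]
contact_force: [-0.4, 0.6, -1.1]
gripper_width: 0.0335
```

Request:
carry_out:
  moves:
    - [0, -2, 20, 0, 0, 0, 40]
    - [0, -4, 60, 0, 0, 0, 40]
    - [-2, -15, 100, 0, 0, 0, 40]
    - [-4, -30, 145, 0, 0, 0, 20]
    - [-4, -30, 165, 0, 0, 0, 0]

```text
time_s: 30.1
tcp_pos: [0.5682, 0.1054, 0.2302]
eef_rot: [-67.4, 89.7, 15.1]
contact_force: [1.5, 1.0, 0.3]
gripper_width: 0.0238
```

Run:
```python
from st import *
from geo import *
s,M=st(); p=np.array(s["tcp_pos"]); print("chamber",C(p))
w=r.capture("wrist"); b=r.capture("side"); cv2.imwrite("pics/w11.png",w); cv2.imwrite("pics/s11.png",b)
Wp=W([lv(1.85),lp(1.85,-.23,.095),lp(1.85,-.23,.134),[0,-.024,.135]])
print("side pred tip,bar,tabend,post",proj("side",Wp).round(1).tolist())
c=np.hstack([cv2.resize(w,(533,400)),cv2.resize(b[150:240,240:300],(267,400),interpolation=cv2.INTER_CUBIC)]); cv2.imwrite("pics/x11.png",c)
```

```text
t 30.1 p [0.5682 0.1054 0.2302] x [ 0.005  0.001 -1.   ] jaw 172.5 F [1.5 1.  0.3] w 0.0238 j [ 30.  10.  -8.   0. -72. -38.]
chamber [[ 0.00179798 -0.10490194  0.23024335]]
side pred tip,bar,tabend,post [[285.0, 171.6], [296.9, 207.9], [303.2, 216.0], [293.4, 200.5]]
```

View pics/x11.png

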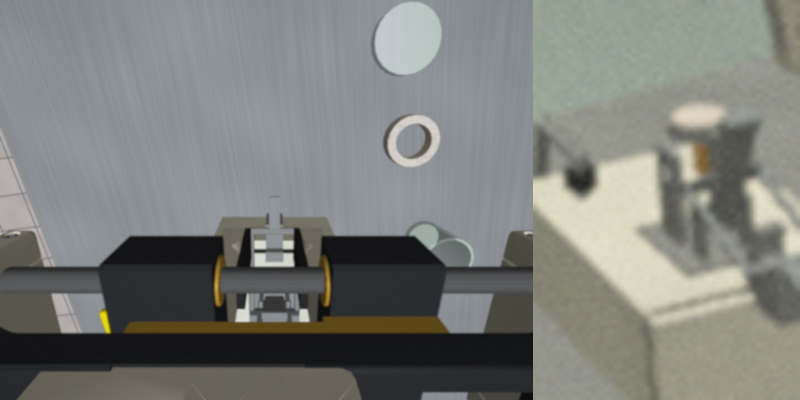

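The loop now lies forward over the keeper and the lever is still up. Planning the lever press.

Run:
```python
from st import *
from geo import *
s,M=st(); p=np.array(s["tcp_pos"]); print("chamber",C(p))
ls=[1.95,1.85,1.7,1.57,1.45,1.3,1.15,1.0,.9,.8,.7,.6,.5,.4,.3,.2,.1,0]
prev=None
for l in ls:
    if l>1.57: y=.05+.09*np.cos(l)-.008*np.sin(l); z=.185
    else:
        S=np.interp(l,[1.0,1.57],[.084,.065]); y=.05+S*np.cos(l)-.008*np.sin(l); z=.12+S*np.sin(l)+.008*np.cos(l)
    q=W([0,y-.0095,z-.038])[0]
    print(l,"y_c %.4f ztip %.4f"%(y-.0095,z),"world",q.round(4))
```

```text
t 30.2 p [0.5687 0.1065 0.2296] x [ 0.006  0.002 -1.   ] jaw 172.5 F [ 0.2  0.6 -1.1] w 0.0166 j [ 30.  10.  -8.   0. -71. -38.]
chamber [[ 0.00216513 -0.10375418  0.2295905 ]]
1.95 y_c -0.0002 ztip 0.1850 world [0.5801 0.2094 0.147 ]
1.85 y_c 0.0080 ztip 0.1850 world [0.5811 0.2175 0.147 ]
1.7 y_c 0.0210 ztip 0.1850 world [0.5828 0.2304 0.147 ]
1.57 y_c 0.0326 ztip 0.1850 world [0.5843 0.2419 0.147 ]
1.45 y_c 0.0409 ztip 0.1895 world [0.5854 0.2501 0.1515]
1.3 y_c 0.0526 ztip 0.1934 world [0.587  0.2617 0.1554]
1.15 y_c 0.0655 ztip 0.1954 world [0.5886 0.2745 0.1574]
1.0 y_c 0.0792 ztip 0.1950 world [0.5904 0.2881 0.157 ]
0.9 y_c 0.0864 ztip 0.1908 world [0.5914 0.2953 0.1528]
0.8 y_c 0.0933 ztip 0.1858 world [0.5923 0.3021 0.1478]
0.7 y_c 0.0996 ztip 0.1802 world [0.5931 0.3083 0.1422]
0.6 y_c 0.1053 ztip 0.1740 world [0.5938 0.314  0.136 ]
0.5 y_c 0.1104 ztip 0.1673 world [0.5945 0.319  0.1293]
0.4 y_c 0.1148 ztip 0.1601 world [0.5951 0.3234 0.1221]
0.3 y_c 0.1184 ztip 0.1525 world [0.5956 0.327  0.1145]
0.2 y_c 0.1212 ztip 0.1445 world [0.5959 0.3298 0.1065]
0.1 y_c 0.1233 ztip 0.1363 world [0.5962 0.3318 0.0983]
0 y_c 0.1245 ztip 0.1280 world [0.5964 0.333  0.09  ]
```

Request:
carry_out:
  moves:
    - [0, 0, -40, 0, 0, 0, 0]
    - [3, 20, -78, 0, 0, 0, 0]
    - [6, 45, -78, 0, 0, 0, 0]
    - [8.5, 65, -78, 0, 0, 0, 0]
    - [8.5, 65, -78, 0, 0, 0, 0]

```text
time_s: 30.7
tcp_pos: [0.5759, 0.1736, 0.1471]
eef_rot: [-141.6, 90.0, -59.0]
contact_force: [-0.2, -0.2, 1.2]
gripper_width: 0.0004
```

Request:
carry_out:
  moves:
    - [1.2, 9.6, 0, 0, 0, 0, 0]
    - [2.5, 19, 0, 0, 0, 0, 0]
    - [3.7, 29, 0, 0, 0, 0, 0]
    - [5, 38, 0, 0, 0, 0, 0]
    - [6.2, 48, 0, 0, 0, 0, 0]

```text
time_s: 31.2
tcp_pos: [0.5816, 0.2193, 0.148]
eef_rot: [-158.5, 90.0, -76.0]
contact_force: [-0.0, -3.0, 1.5]
gripper_width: 0.0004
```

Run:
```python
from st import *
from geo import *
s,M=st(); print("chamber",C(s["tcp_pos"]))
```

```text
t 31.2 p [0.5816 0.2193 0.148 ] x [ 0.    -0.001 -1.   ] jaw 172.5 F [-0.  -3.   1.5] w 0.0004 j [ 39.  17. -10.   0. -63. -46.]
chamber [[0.00021304 0.00985013 0.14795854]]
```

Request:
carry_out:
  moves:
    - [1.7, 13, 0, 0, 0, 0, 0]
    - [3.2, 24.5, 0, 0, 0, 0, 0]
    - [4.3, 32.6, 4.5, 0, 0, 0, 0]
    - [5.9, 44, 8.4, 0, 0, 0, 0]
    - [7.5, 57, 10.4, 0, 0, 0, 0]

```text
time_s: 31.7
tcp_pos: [0.5892, 0.277, 0.1584]
eef_rot: [-59.2, 90.0, 23.3]
contact_force: [-0.8, -2.2, 0.1]
gripper_width: 0.0004
```

Request:
carry_out:
  moves:
    - [1.8, 13.6, 0, 0, 0, 0, 0]
    - [2.8, 20.8, -4.6, 0, 0, 0, 0]
    - [3.7, 27.6, -9.6, 0, 0, 0, 0]

```text
time_s: 32.0
tcp_pos: [0.5932, 0.3052, 0.1485]
eef_rot: [-46.9, 89.9, 35.6]
contact_force: [0.2, -0.8, 4.2]
gripper_width: 0.0003
```

Run:
```python
from st import *
from geo import *
s,M=st(); print("chamber",C(s["tcp_pos"]))
for n in("side","wrist"): cv2.imwrite(f"pics/{n}12.png",r.capture(n))
```

```text
t 32.0 p [0.5932 0.3052 0.1485] x [ 0.001  0.001 -1.   ] jaw 172.5 F [ 0.2 -0.8  4.2] w 0.0003 j [ 44.  21.  -4.   0. -65. -51.]
chamber [[0.00055007 0.09647835 0.14854753]]
```

The lever now resists (4.2 N), so the loop is engaged. Pressing through centre.

Request:
carry_out:
  moves:
    - [0.8, 6.2, -5.6, 0, 0, 0, 0]
    - [1.5, 11.9, -11.8, 0, 0, 0, 0]
    - [2.2, 16.9, -18.5, 0, 0, 0, 0]
    - [2.8, 21.3, -25.7, 0, 0, 0, 0]
    - [3.3, 24.9, -33.3, 0, 0, 0, 0]

```text
time_s: 32.6
tcp_pos: [0.5962, 0.3296, 0.1145]
eef_rot: [-25.9, 89.9, 56.6]
contact_force: [-0.6, 2.1, 2.9]
gripper_width: 0.0003
```

Request:
carry_out:
  moves:
    - [0.3, 2.8, -8, 0, 0, 0, 0]
    - [0.6, 4.8, -16, 0, 0, 0, 0]
    - [0.8, 6, -22, 0, 0, 0, 0]
    - [0.8, 6, -24, 0, 0, 0, 0]

```text
time_s: 33.0
tcp_pos: [0.596, 0.3341, 0.0893]
eef_rot: [137.0, 89.9, -140.5]
contact_force: [-0.3, -1.4, -0.1]
gripper_width: 0.0001
```

Run:
```python
from st import *
from geo import *
s,M=st(); print("chamber",C(s["tcp_pos"]))
```

```text
t 33.0 p [0.596  0.3341 0.0893] x [-0.002 -0.002 -1.   ] jaw 172.5 F [-0.3 -1.4 -0.1] w 0.0001 j [ 46.  25.  -5.  -0. -60. -53.]
chamber [[-0.0004356   0.12548222  0.08934457]]
```

Request:
carry_out:
  moves:
    - [0, 0, -2, 0, 0, 0, 0]
    - [0, 0, -4, 0, 0, 0, 0]
    - [0, 0, -5, 0, 0, 0, 0]

```text
time_s: 33.3
tcp_pos: [0.5968, 0.3343, 0.0883]
eef_rot: [-89.8, 90.0, -7.3]
contact_force: [-7.5, -3.2, 17.9]
gripper_width: 0.0005
```

```bash
python3 st.py
```

```text
t 33.3 p [0.5968 0.3343 0.0883] x [ 0.001 -0.    -1.   ] jaw 172.5 F [-7.5 -3.2 17.9] w 0.0005 j [ 46.  25.  -5.   0. -59. -53.]
```

The lever is firm at its stop (18 N). Retreating and re-measuring the pin.

Request:
carry_out:
  moves:
    - [0, 0, 20, 0, 0, 0, 0]
    - [0, 0, 60, 0, 0, 0, 0]
    - [0, 0, 105, 0, 0, 0, 20]
    - [0, 0, 150, 0, 0, 0, 40]
    - [-5, -20, 160, 0, 0, 0, 50]

```text
time_s: 33.8
tcp_pos: [0.5943, 0.3168, 0.2522]
eef_rot: [-50.6, 89.5, 32.0]
contact_force: [-0.6, -0.1, -0.1]
gripper_width: 0.0191
```

```bash
cat > pin.py <<'E'
from st import *
from geo import *
def pin(z=.012,zt=.024):
    t=r.capture("top"); cv2.imwrite("pics/toppin.png",t)
    x0,y0=430,200; a=t[y0:320,x0:540]
    hsv=cv2.cvtColor(a,cv2.COLOR_BGR2HSV)
    hm=cv2.inRange(a,(0,0,0),(60,60,60)); rm=((hsv[...,1]<70)&(hsv[...,2]>90)).astype(np.uint8)*255
    out=[]
    for nm,m in(("h",hm),("rod",rm)):
        n,l,s,c=cv2.connectedComponentsWithStats(m)
        for i in range(1,n):
            if s[i,4]>40:
                pts=np.column_stack(np.where(l==i))[:,::-1].astype(np.float32); rc=cv2.minAreaRect(pts)
                print(nm,s[i],(c[i]+[x0,y0]).round(1),rc[1],round(rc[2],1),ray("top",c[i]+[x0,y0],zt if nm=="h" else z)[0].round(4))
                if nm=="rod" and max(rc[1])>20:
                    L=ray("top",pts+[x0,y0],z); mu=L.mean(0); u=np.linalg.svd(L-mu)[2][0]; u*=np.sign(u[0]); q=(L-mu)@u
                    print("   rod angle",np.degrees(np.arctan2(u[1],u[0])).round(2),"ends",(mu+u*q.min()).round(4),(mu+u*q.max()).round(4))
if __name__=="__main__": st(); pin()
E
python3 pin.py
```

```text
t 33.8 p [0.5943 0.3168 0.2522] x [ 0.008  0.005 -1.   ] jaw 172.6 F [-0.6 -0.1 -0.1] w 0.0191 j [ 45.  18.   6.   0. -77. -52.]
h [ 35  74  17  20 226] [472.9 283.7] (11.70042610168457, 19.922346115112305) 18.4 [ 0.4447 -0.4091  0.024 ]
rod [  93    0   17  120 1887] [531.6 258.3] (119.0, 16.0) 90.0 [ 0.5097 -0.5549  0.012 ]
   rod angle -0.63 ends [ 0.3656 -0.5533  0.012 ] [ 0.6522 -0.5565  0.012 ]
rod [ 46  34  17  41 157] [484.  253.8] (3.8342344760894775, 42.37838363647461) 19.7 [ 0.517  -0.4401  0.012 ]
   rod angle -19.98 ends [ 0.4686 -0.4225  0.012 ] [ 0.5652 -0.4576  0.012 ]
```

Request:
carry_out:
  moves:
    - [-9, -45, 0, 0, 0, 0.085, 60]
    - [-18, -91, 0, 0, 0, 0.17, 60]
    - [-28, -136, 0, 0, 0, 0.255, 60]
    - [-37, -181, 0, 0, 0, 0.34, 60]
    - [-46, -226, 0, 0, 0, 0.425, 60]
  squeeze: 40

```text
time_s: 34.35
tcp_pos: [0.5446, 0.0866, 0.2458]
eef_rot: [-38.9, 90.0, 68.1]
contact_force: [0.5, -0.5, -0.0]
gripper_width: 0.0522
```

Request:
carry_out:
  moves:
    - [-9, -45, 0, 0, 0, 0.085, 60]
    - [-18, -91, 0, 0, 0, 0.17, 60]
    - [-28, -136, 0, 0, 0, 0.255, 60]
    - [-37, -181, 0, 0, 0, 0.34, 60]
    - [-46, -226, 0, 0, 0, 0.425, 60]

```text
time_s: 34.85
tcp_pos: [0.4985, -0.1391, 0.246]
eef_rot: [-109.3, 90.0, 22.1]
contact_force: [1.2, -0.1, -0.2]
gripper_width: 0.0528
```

Request:
carry_out:
  moves:
    - [-9, -45, 0, 0, 0, 0.085, 60]
    - [-18, -91, 0, 0, 0, 0.17, 60]
    - [-28, -136, 0, 0, 0, 0.255, 60]
    - [-37, -181, 0, 0, 0, 0.34, 60]
    - [-46, -226, -20, 0, 0, 0.425, 60]

```text
time_s: 35.35
tcp_pos: [0.454, -0.366, 0.2283]
eef_rot: [174.3, 89.7, -29.9]
contact_force: [1.1, 0.2, -0.2]
gripper_width: 0.0524
```

Request:
carry_out:
  moves:
    - [-9, -47.5, 0, 0, 0, 0.086, 60]
    - [-9, -47.5, -40, 0, 0, 0.086, 60]
    - [-9, -47.5, -80, 0, 0, 0.086, 60]
    - [-9, -47.5, -100, 0, 0, 0.086, 60]
    - [-9, -47.5, -100, 0, 0, 0.086, 60]

```text
time_s: 35.85
tcp_pos: [0.4419, -0.4096, 0.1223]
eef_rot: [-12.4, 89.6, 148.0]
contact_force: [-0.1, -0.5, -0.4]
gripper_width: 0.0527
```

Run:
```python
from st import *
from geo import *
s,M=st(); w=r.capture("wrist"); cv2.imwrite("pics/w13.png",w)
m=cv2.inRange(w,(0,0,0),(60,60,60)); m[270:]=0
n,l,S,c=cv2.connectedComponentsWithStats(m)
for i in range(1,n):
    if S[i,4]>150:
        pts=np.column_stack(np.where(l==i))[:,::-1].astype(np.float32); print(S[i],c[i].round(1),cv2.minAreaRect(pts)[1:],ray("wrist",c[i],.018)[0].round(4))
print("pred handle ctr",proj("wrist",[[.4447,-.4125,.024],[.4665,-.4205,.012],[.565,-.457,.012]]))
b=r.capture("top"); a=b[:, :]
```

```text
t 35.85 p [ 0.4419 -0.4096  0.1223] x [-0.006  0.004 -1.   ] jaw -109.6 F [-0.1 -0.5 -0.4] w 0.0527 j [-24.  17. -14.  -0. -60.  95.]
[ 316  184   26   53 1284] [328.1 210.6] ((24.999996185302734, 51.99999237060547), 0.0) [ 0.4469 -0.4124  0.018 ]
pred handle ctr [[329.14117594 214.55054039]
 [329.40221814 185.59999941]
 [331.59290819  54.26342198]]
```

Request:
carry_out:
  moves:
    - [0, 0, -40, 0, 0, 0, 60]
    - [0, 0, -80, 0, 0, 0, 60]
    - [0, 0, -115, 0, 0, 0, 60]
    - [0, 0, -138, 0, 0, 0, 60]
    - [0, 0, -145, 0, 0, 0, 60]

```text
time_s: 36.45
tcp_pos: [0.4447, -0.4105, -0.0197]
eef_rot: [-6.6, 89.9, 153.9]
contact_force: [0.4, 0.5, 0.3]
gripper_width: 0.0529
```

Request:
carry_out:
  moves:
    - [0, 0, -4, 0, 0, 0, 60]
    - [0, 0, -8, 0, 0, 0, 60]
    - [0, 0, -12, 0, 0, 0, 60]
    - [0, 0, -14, 0, 0, 0, 60]
    - [0, 0, -14, 0, 0, 0, 60]

```text
time_s: 36.95
tcp_pos: [0.4449, -0.4108, -0.0326]
eef_rot: [171.4, 90.0, -28.1]
contact_force: [-0.2, -0.4, -0.1]
gripper_width: 0.0526
```

```bash
python3 st.py
```

```text
t 36.95 p [ 0.4449 -0.4108 -0.0326] x [ 0. -0. -1.] jaw -109.5 F [-0.2 -0.4 -0.1] w 0.0526 j [-24.  27. -22.   0. -41.  95.]
```

Request:
carry_out:
  moves:
    - [0, 0, -2, 0, 0, 0, 60]
    - [0, 0, -2, 0, 0, 0, 20]
    - [0, 0, -2, 0, 0, 0, 20]
    - [0, 0, -2, 0, 0, 0, 20]
    - [0, 0, -2, 0, 0, 0, 20]

```text
time_s: 37.45
tcp_pos: [0.4448, -0.4107, -0.0349]
eef_rot: [160.1, 90.0, -39.4]
contact_force: [-0.2, -1.2, -0.5]
gripper_width: 0.026
```

Request:
carry_out:
  moves:
    - [0, 0, 0, 0, 0, 0, 20]
    - [0, 0, 0, 0, 0, 0, 20]
    - [0, 0, 15, 0, 0, 0, 20]
    - [0, 0, 40, 0, 0, 0, 20]
    - [0, 0, 60, 0, 0, 0, 20]

```text
time_s: 37.95
tcp_pos: [0.4446, -0.4106, 0.0257]
eef_rot: [-5.5, 90.0, 155.0]
contact_force: [0.4, 0.4, -1.3]
gripper_width: 0.024
```

Run:
```python
from st import *
from geo import *
s,M=st(); w=r.capture("wrist"); cv2.imwrite("pics/w14.png",w)
```

```text
t 37.95 p [ 0.4446 -0.4106  0.0257] x [-0.001  0.    -1.   ] jaw -109.5 F [ 0.4  0.4 -1.3] w 0.024 j [-24.  23. -20.  -0. -48.  95.]
```

Pin held (24.0 mm). Carrying it to the chamber's −x side.

Request:
carry_out:
  moves:
    - [0, 0, 40, 0, 0, 0, 20]
    - [0, 0, 85, 0, 0, 0, 20]
    - [0, 0, 130, 0, 0, 0, 20]
    - [0, 0, 165, 0, 0, 0, 20]
    - [0, 0, 175, 0, 0, 0, 20]

```text
time_s: 38.5
tcp_pos: [0.4464, -0.4119, 0.2047]
eef_rot: [167.6, 89.6, -31.9]
contact_force: [0.7, -0.5, -0.8]
gripper_width: 0.024
```

Request:
carry_out:
  moves:
    - [7, 40, 0, 0, 0, 0.04, 20]
    - [14, 85, 0, 0, 0, 0.08, 20]
    - [21, 132, 0, 0, 0, 0.12, 20]
    - [28, 179, 0, 0, 0, 0.16, 20]
    - [35, 226, 0, 0, 0, 0.209, 20]

```text
time_s: 39.0
tcp_pos: [0.4791, -0.1828, 0.1991]
eef_rot: [-15.4, 89.9, 157.1]
contact_force: [0.9, 0.3, -0.9]
gripper_width: 0.0237
```

Request:
carry_out:
  moves:
    - [7, 47, 0, 0, 0, 0, 20]
    - [14, 94, 0, 0, 0, 0, 20]
    - [21, 141, 0, 0, 0, 0, 20]
    - [16, 188, 0, 0, 0, 0, 20]
    - [6, 233, 0, 0, 0, 0, 20]

```text
time_s: 39.5
tcp_pos: [0.4851, 0.0502, 0.1989]
eef_rot: [21.2, 89.9, -166.4]
contact_force: [-0.4, 1.0, -1.5]
gripper_width: 0.0232
```

Request:
carry_out:
  moves:
    - [-10, 45, 0, 0, 0, 0, 20]
    - [-20, 90, 0, 0, 0, 0, 20]
    - [-32, 135, 0, 0, 0, 0, 20]
    - [-44, 180, 0, 0, 0, 0, 20]
    - [-56, 225, 0, 0, 0, 0, 20]

```text
time_s: 40.0
tcp_pos: [0.4283, 0.2747, 0.1992]
eef_rot: [35.7, 89.9, -151.8]
contact_force: [1.5, 0.5, -0.7]
gripper_width: 0.0238
```

Request:
carry_out:
  moves:
    - [-6, 35, 0, 0, 0, 0, 20]
    - [-6, 47.5, 0, 0, 0, 0, 20]
    - [-6, 47.5, -40, 0, 0, 0, 20]
    - [-6, 47.5, -80, 0, 0, 0, 20]
    - [-6, 47.5, -80, 0, 0, 0, 20]

```text
time_s: 40.5
tcp_pos: [0.4206, 0.317, 0.1144]
eef_rot: [55.7, 89.4, -131.9]
contact_force: [0.0, -0.7, -1.8]
gripper_width: 0.0236
```

Run:
```python
from st import *
from geo import *
s,M=st(); p=np.array(s["tcp_pos"]); print("chamber",C(p))
for n in("wrist","side","top"): cv2.imwrite(f"pics/{n}15.png",r.capture(n))
o=C(p)[0]; ax=o+[0,0,.047]
pts=W([ax+[.023,0,0],ax+[.128,0,0],[-.022,.088,.138],[-.022,.088,.152],[-.022,.073,.152],[-.022,.103,.152]])
for n in("wrist","side","top"): print(n,"junction,tip,eye,lugtop,c1,c2",proj(n,pts).round(1).tolist())
```

```text
t 40.5 p [0.4206 0.317  0.1144] x [-0.007 -0.008 -1.   ] jaw -97.6 F [ 0.  -0.7 -1.8] w 0.0236 j [ 58.  11. -23.  -0. -57.  24.]
chamber [[-0.17216006  0.08566814  0.11440526]]
wrist junction,tip,eye,lugtop,c1,c2 [[337.6, 254.3], [340.0, 1.0], [333.3, -40.1], [333.9, -55.6], [371.9, -55.6], [295.9, -55.5]]
side junction,tip,eye,lugtop,c1,c2 [[228.1, 189.5], [262.7, 181.8], [270.0, 187.4], [269.7, 183.0], [271.7, 184.7], [267.6, 181.3]]
top junction,tip,eye,lugtop,c1,c2 [[142.3, 272.3], [152.4, 221.8], [156.7, 213.0], [154.7, 211.9], [161.9, 213.1], [147.6, 210.7]]
```

Request:
carry_out:
  moves:
    - [0, 0, -10, 0, 0, 0, 20]
    - [0, 0, -20, 0, 0, 0, 20]
    - [0, 0, -28, 0, 0, 0, 20]
    - [0, 0, -28, 0, 0, 0, 20]
    - [0, 0, -28, 0, 0, 0, 20]

```text
time_s: 41.15
tcp_pos: [0.4238, 0.3207, 0.092]
eef_rot: [89.1, 90.0, -98.4]
contact_force: [-0.5, -0.1, -0.8]
gripper_width: 0.0238
```

Run:
```python
from st import *
from geo import *
s,M=st(); p=np.array(s["tcp_pos"]); print("chamber",C(p))
t=np.mean([r.capture("top").astype(float) for _ in range(4)],0).astype(np.uint8); b=np.mean([r.capture("side").astype(float) for _ in range(4)],0).astype(np.uint8)
cv2.imwrite("pics/t16.png",t);cv2.imwrite("pics/s16.png",b)
o=C(p)[0]; ax=o+[0,0,.047]
pts=W([ax+[.023,0,0],ax+[.128,0,0],[-.022,.088,.138],[-.022,.073,.152],[-.022,.103,.152],[0,.14,.128]])
for n in("side","top"): print(n,"junction,tip,eye,c1,c2,levertip",proj(n,pts).round(1).tolist())
c=np.hstack([cv2.resize(t[190:290,110:210],None,fx=4,fy=4,interpolation=cv2.INTER_CUBIC),cv2.resize(b[140:240,215:315],None,fx=4,fy=4,interpolation=cv2.INTER_CUBIC)])
d=np.hstack([cv2.resize(t[205:230,140:190],None,fx=8,fy=8,interpolation=cv2.INTER_CUBIC),cv2.resize(b[170:195,240:290],None,fx=8,fy=8,interpolation=cv2.INTER_CUBIC)])
cv2.imwrite("pics/x16.png",np.vstack([c,d]))
```

```text
t 41.15 p [0.4238 0.3207 0.092 ] x [-0. -0. -1.] jaw -97.5 F [-0.5 -0.1 -0.8] w 0.0238 j [ 58.  12. -25.   0. -53.  24.]
chamber [[-0.16943197  0.08971555  0.09197298]]
side junction,tip,eye,c1,c2,levertip [[229.4, 196.1], [263.6, 188.3], [270.0, 187.4], [271.7, 184.7], [267.6, 181.3], [270.1, 183.0]]
top junction,tip,eye,c1,c2,levertip [[144.1, 271.2], [154.0, 221.8], [156.7, 213.0], [161.9, 213.1], [147.6, 210.7], [135.9, 199.8]]
```

View pics/x16.png

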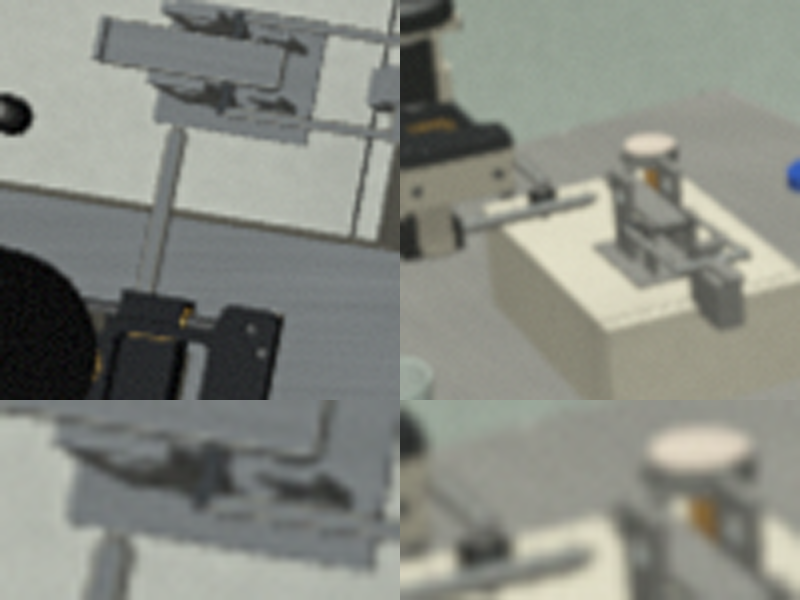

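The lever is shut, the loop is on the keeper and the drawer is closed. The rod tip (155,222 in top; 263.5,189 in side) lines up with the near eye to about 1 mm. Inserting slowly.

Request:
carry_out:
  moves:
    - [5, -0.7, 0, 0, 0, 0, 20]
    - [10, -1.3, 0, 0, 0, 0, 20]
    - [14, -1.8, 0, 0, 0, 0, 20]
    - [18, -2.4, 0, 0, 0, 0, 20]
    - [21, -2.8, 0, 0, 0, 0, 20]

```text
time_s: 42.05
tcp_pos: [0.4452, 0.3178, 0.092]
eef_rot: [67.3, 90.0, -120.3]
contact_force: [-0.3, -0.4, -1.5]
gripper_width: 0.0238
```

Request:
carry_out:
  moves:
    - [2, -0.3, 0, 0, 0, 0, 20]
    - [4, -0.5, 0, 0, 0, 0, 20]
    - [6, -0.8, 0, 0, 0, 0, 20]
    - [8, -1.1, 0, 0, 0, 0, 20]
    - [8, -1.1, 0, 0, 0, 0, 20]

```text
time_s: 42.55
tcp_pos: [0.453, 0.3168, 0.092]
eef_rot: [172.3, 90.0, -15.3]
contact_force: [0.1, -0.4, -0.3]
gripper_width: 0.0241
```

Run:
```python
from st import *
from geo import *
s,M=st(); p=np.array(s["tcp_pos"]); print("chamber",C(p), s["moment"])
```

```text
t 42.55 p [0.453  0.3168 0.092 ] x [ 0. -0. -1.] jaw -97.6 F [ 0.1 -0.4 -0.3] w 0.0241 j [ 55.  14. -22.   0. -54.  27.]
chamber [[-0.1400578   0.08973309  0.0920477 ]] [-0.03142901  0.06033266 -0.05424997]
```

Request:
carry_out:
  moves:
    - [6, -0.8, 0, 0, 0, 0, 20]
    - [12, -1.6, 0, 0, 0, 0, 20]
    - [18, -2.4, 0, 0, 0, 0, 20]
    - [23, -3, 0, 0, 0, 0, 20]
    - [25, -3.3, 0, 0, 0, 0, 20]

```text
time_s: 43.05
tcp_pos: [0.4784, 0.3134, 0.0919]
eef_rot: [91.3, 90.0, -96.2]
contact_force: [0.1, 0.6, -1.7]
gripper_width: 0.0235
```

Request:
carry_out:
  moves:
    - [3, -0.4, 0, 0, 0, 0, 20]
    - [6, -0.8, 0, 0, 0, 0, 20]
    - [9, -1.2, 0, 0, 0, 0, 20]
    - [12, -1.6, 0, 0, 0, 0, 20]
    - [15, -2, 0, 0, 0, 0, 20]

```text
time_s: 43.55
tcp_pos: [0.493, 0.3116, 0.0921]
eef_rot: [-137.9, 90.0, 34.6]
contact_force: [0.2, -0.5, -1.0]
gripper_width: 0.0237
```

Run:
```python
from st import *
from geo import *
s,M=st(); p=np.array(s["tcp_pos"]); print("chamber",C(p), s["moment"])
```

```text
t 43.55 p [0.493  0.3116 0.0921] x [ 0.  0. -1.] jaw -97.5 F [ 0.2 -0.5 -1. ] w 0.0237 j [ 51.  16. -18.   0. -55.  31.]
chamber [[-0.0996891   0.08971714  0.0920964 ]] [-0.03838518  0.01769553 -0.04078331]
```

Request:
carry_out:
  moves:
    - [6, -0.8, 0, 0, 0, 0, 20]
    - [12, -1.6, 0, 0, 0, 0, 20]
    - [18, -2.4, 0, 0, 0, 0, 20]
    - [24, -3.2, 0, 0, 0, 0, 20]
    - [30, -4, 0, 0, 0, 0, 20]

```text
time_s: 44.05
tcp_pos: [0.5233, 0.3074, 0.092]
eef_rot: [48.9, 90.0, -138.6]
contact_force: [0.1, 0.0, -1.2]
gripper_width: 0.024
```

Request:
carry_out:
  moves:
    - [4, -0.5, 0, 0, 0, 0, 20]
    - [8, -1, 0, 0, 0, 0, 20]
    - [11, -1.4, 0, 0, 0, 0, 20]
    - [13, -1.7, 0, 0, 0, 0, 20]
    - [13, -1.7, 0, 0, 0, 0, 20]

```text
time_s: 44.55
tcp_pos: [0.5359, 0.3058, 0.092]
eef_rot: [10.7, 90.0, -176.8]
contact_force: [0.2, 0.8, -1.3]
gripper_width: 0.024
```

Run:
```python
from st import *
from geo import *
s,M=st(); p=np.array(s["tcp_pos"]); print("chamber",C(p), s["moment"])
cv2.imwrite("pics/t17.png",r.capture("top")); cv2.imwrite("pics/s17.png",r.capture("side"))
```

```text
t 44.55 p [0.5359 0.3058 0.092 ] x [-0. -0. -1.] jaw -97.6 F [ 0.2  0.8 -1.3] w 0.024 j [ 48.  19. -14.  -0. -56.  35.]
chamber [[-0.05637298  0.08964433  0.09201322]] [-0.06280943  0.05005182 -0.05315011]
```

Request:
carry_out:
  moves:
    - [3, -0.4, 0, 0, 0, 0, 20]
    - [6, -0.8, 0, 0, 0, 0, 20]
    - [8, -1, 0, 0, 0, 0, 20]
    - [8, -1, -1, 0, 0, 0, 20]

```text
time_s: 45.05
tcp_pos: [0.5442, 0.3049, 0.0911]
eef_rot: [-138.2, 90.0, 34.2]
contact_force: [-0.3, 0.1, -1.2]
gripper_width: 0.0237
```

Request:
carry_out:
  moves:
    - [1, -0.1, -1, 0, 0, 0, 20]
    - [2, -0.2, -1, 0, 0, 0, 20]
    - [2, -0.2, -1, 0, 0, 0, 20]

```text
time_s: 45.35
tcp_pos: [0.5458, 0.3046, 0.09]
eef_rot: [74.2, 90.0, -113.3]
contact_force: [0.9, 0.3, -0.9]
gripper_width: 0.0239
```

Run:
```python
from st import *
from geo import *
s,M=st(); p=np.array(s["tcp_pos"]); print("chamber",C(p), s["moment"])
```

```text
t 45.35 p [0.5458 0.3046 0.09  ] x [-0. -0. -1.] jaw -97.6 F [ 0.9  0.3 -0.9] w 0.0239 j [ 47.  20. -13.   0. -57.  35.]
chamber [[-0.04637338  0.08976082  0.08996692]] [-0.02471692  0.04064274 -0.00880691]
```

Request:
carry_out:
  moves:
    - [0, 0, -1.5, 0, 0, 0, 20]
    - [0, 0, -1.5, 0, 0, 0, 20]
    - [0, 0, -1.5, 0, 0, 0, 32]
    - [0, 0, -1.5, 0, 0, 0, 40]
    - [0, 0, -1.5, 0, 0, 0, 60]

```text
time_s: 45.85
tcp_pos: [0.5458, 0.3047, 0.0887]
eef_rot: [-142.5, 90.0, 30.0]
contact_force: [0.3, -0.9, 0.4]
gripper_width: 0.038
```

Request:
carry_out:
  moves:
    - [0, 0, 0, 0, 0, 0, 60]
    - [0, 0, 0, 0, 0, 0, 60]
    - [0, 0, 10, 0, 0, 0, 60]
    - [0, 0, 30, 0, 0, 0, 60]
    - [0, 0, 60, 0, 0, 0, 60]

```text
time_s: 46.35
tcp_pos: [0.545, 0.304, 0.1484]
eef_rot: [50.4, 89.8, -137.1]
contact_force: [1.4, 1.1, -0.3]
gripper_width: 0.0526
```

Request:
carry_out:
  moves:
    - [0, 0, 40, 0, 0, 0, 60]
    - [0, 0, 80, 0, 0, 0, 60]
    - [-25, 0, 100, 0, 0, 0, 60]
    - [-65, 15, 100, 0, 0, 0, 60]
    - [-105, 35, 100, 0, 0, 0, 60]

```text
time_s: 46.85
tcp_pos: [0.4402, 0.3395, 0.2503]
eef_rot: [-117.7, 89.9, 54.6]
contact_force: [-0.7, 0.2, -0.2]
gripper_width: 0.0524
```

Run:
```python
from st import *
from geo import *
st()
t=np.mean([r.capture("top").astype(float) for _ in range(4)],0).astype(np.uint8); b=np.mean([r.capture("side").astype(float) for _ in range(4)],0).astype(np.uint8)
cv2.imwrite("pics/t18.png",t);cv2.imwrite("pics/s18.png",b)
for n,im,rf in(("top",t,cv2.imread("pics/t16.png")),("side",b,cv2.imread("pics/s16.png"))):
    for nm,x0,x1 in(("handle",-.068,-.025),("rod far",.026,.078)):
        P=W([[x,.088,.136] for x in np.linspace(x0,x1,7)]); q=proj(n,P)
        print(n,nm,q[[0,-1]].round(0).tolist(),"now",[int(im[int(v),int(u)].mean()) for u,v in q.round()],"before",[int(rf[int(v),int(u)].mean()) for u,v in q.round()])
a=cv2.cvtColor(b,cv2.COLOR_BGR2GRAY)[168:205,245:300:1]; 
# handle blob in the top and side views
for n,im in(("top",t),("side",b)):
    m=cv2.inRange(im,(0,0,0),(58,58,58)); k,l,S,c=cv2.connectedComponentsWithStats(m)
    u=proj(n,W([-.046,.088,.136]))[0]; print(n,"expect handle",u.round(1),[ (S[i].tolist(),c[i].round(1).tolist()) for i in range(1,k) if S[i,4]>20 and np.hypot(*(c[i]-u))<25])
```

```text
t 46.85 p [0.4402 0.3395 0.2503] x [ 0.001  0.002 -1.   ] jaw -97.7 F [-0.7  0.2 -0.2] w 0.0524 j [ 58.   7.  -9.   0. -74.  24.]
top handle [[153.0, 235.0], [157.0, 215.0]] now [65, 24, 24, 25, 27, 25, 28] before [98, 113, 107, 100, 123, 121, 71]
top rod far [[161.0, 191.0], [166.0, 167.0]] now [102, 100, 125, 160, 166, 117, 112] before [128, 178, 176, 177, 181, 162, 122]
side handle [[255.0, 191.0], [269.0, 188.0]] now [42, 44, 44, 46, 46, 42, 64] before [126, 125, 123, 132, 205, 186, 122]
side rod far [[285.0, 185.0], [301.0, 181.0]] now [144, 128, 120, 142, 140, 146, 147] before [161, 147, 147, 149, 148, 148, 149]
top expect handle [154.8 224.3] [([147, 212, 18, 24, 299], [154.7, 223.8])]
side expect handle [262.5 189.8] [([248, 187, 23, 10, 124], [260.5, 191.4])]
```

Run:
```python
from h import *
t=cv2.imread("pics/t18.png");b=cv2.imread("pics/s18.png")
c=np.hstack([cv2.resize(t[165:265,110:210],None,fx=4,fy=4,interpolation=cv2.INTER_CUBIC),cv2.resize(b[150:230,235:315],None,fx=5,fy=5,interpolation=cv2.INTER_CUBIC)])
cv2.imwrite("pics/x18.png",c)
```

```text
(no output)
```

The handle sits where expected in both views. One last check that everything is still and that the latch looks as it did before the pin, then I'll hand in.

Request:
carry_out:
  moves:
    - [-5, 5, 10, 0, 0, 0, 60]
    - [-10, 10, 20, 0, 0, 0, 60]
    - [-10, 10, 20, 0, 0, 0, 60]
    - [-10, 10, 20, 0, 0, 0, 60]
    - [-10, 10, 20, 0, 0, 0, 60]

```text
time_s: 47.75
tcp_pos: [0.4306, 0.3496, 0.2683]
eef_rot: [46.9, 90.0, -140.7]
contact_force: [-0.2, -0.8, -0.1]
gripper_width: 0.0525
```

Run:
```python
from st import *
from geo import *
st()
t=np.mean([r.capture("top").astype(float) for _ in range(4)],0).astype(np.uint8); b=np.mean([r.capture("side").astype(float) for _ in range(4)],0).astype(np.uint8)
for n,im,f in(("top",t,"t"),("side",b,"s")):
    m=cv2.inRange(im,(0,0,0),(58,58,58)); k,l,S,c=cv2.connectedComponentsWithStats(m)
    u=proj(n,W([-.046,.088,.136]))[0]; print(n,"handle",[c[i].round(1).tolist() for i in range(1,k) if S[i,4]>20 and np.hypot(*(c[i]-u))<12])
    o=cv2.imread(f"pics/{f}16.png")
    for nm,P in(("lever tip",[0,.135,.128]),("keeper/bar",[0,-.035,.125]),("panel",[.05,-.012,.085])):
        x,y=proj(n,W(P))[0].round().astype(int); d=cv2.absdiff(im,o)[y-4:y+5,x-4:x+5]; print("  ",nm,(int(x),int(y)),"mean diff",d.mean().round(1))
o=cv2.imread("pics/top0.png"); d=cv2.absdiff(t,o).max(2)
for nm,(x,y) in dict(dish=(309,307),tape=(252,308),beaker=(179,317),tray=(410,182),purple=(368,259),orange=(472,203)).items(): print(nm,d[y-20:y+21,x-20:x+21].mean().round(1))
```

```text
t 47.75 p [0.4306 0.3496 0.2683] x [-0. -0. -1.] jaw -97.5 F [-0.2 -0.8 -0.1] w 0.0525 j [ 59.   7.  -7.  -0. -76.  23.]
top handle [[154.7, 223.8]]
   lever tip (138, 200) mean diff 1.7
   keeper/bar (218, 213) mean diff 1.8
   panel (215, 193) mean diff 1.9
side handle [[260.6, 191.4]]
   lever tip (271, 184) mean diff 13.1
   keeper/bar (295, 205) mean diff 3.4
   panel (308, 211) mean diff 3.8
dish 3.5
tape 3.5
beaker 3.6
tray 3.7
purple 3.8
orange 3.8
```

```bash
python3 -c "
from plant import r
print(r.close_job())"
```

```text
the job is handed in; nothing more can be done
None
```

The job is done and handed in at about 48 s of the 210 s allowed. All three canisters present stand in the drawer, and I pushed it in until it met the seal (about 10.6 N). The loop is over the keeper, the lever is down at its stop, and the pin is through both eyelets with the gripper clear.

**Last checks:**
- **Pin:** the handle stayed within 0.1 pixel between two looks about a second apart. It met almost no force going through either eyelet.
- **Latch and drawer:** the lever, keeper and drawer panel look the same from above as they did before the pin went in. In the side view the lever-tip patch differs (mean 13 against about 3.5 elsewhere), probably because the pin now shows there.
- **Other things on the bench:** the dish, tape, beaker, tray and the purple and orange look-alikes show no change from the start.

**What disagreed or went wrong:**
- **Height offset:** the reported tool position was about 38–40 mm lower than the real fingertips. The first canister was therefore gripped by its cap, and the second slipped once before I corrected for this.
- **First placing:** the first canister met the tray floor with about 40 N at the wrist, pressed through the canister.
- **No final picture viewed:** I tried to view one after releasing the pin, but the 16-picture limit was used up. The final state was checked only by measuring the images.

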